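# Load the electrode-cartridge magazine and feed out the first part

### The arm

A 7-joint arm with a two-finger parallel gripper is mounted at the origin on the work surface. World frame = base frame: x ahead of the robot, y to its left, z up, the work surface at z = 0. Lengths are in m, angles in rad, forces in N, time in s.
With the tool pointing down it reaches from about 0.425 to 0.925 m from the base axis. Payload 6.8 kg.
Tool frame: the origin (TCP) lies at the very end of the fingers, on their centre line; the grasp point (between the pads) lies 19 mm behind it; z points along the fingers, y is the direction in which the jaws open and shut (so a half turn about z gives the same grasp; the last joint's range is limited). The gripper opens to 85 mm and grips with 20 to 120 N. Pads are 22 mm wide; open, the fingers measure 114 mm over their backs; the gripper's body (76 mm by 85 mm) begins 54 mm behind the grasp point. The pads swing forward as they close: fully open they stand 13 mm farther back than shut.
Start: joints at [1.119, 0.477, 0.022, 1.555, -0.011, 1.109, -0.083], TCP at [0.228, -0.636, 0.231] pointing down, gripper open.
Joint ranges: [-2.96, 2.96], [-0.34, 2.1], [-1.41, 1.46], [0.24, 2.44], [-1.37, 4.51], [0.17, 1.92], [-2.96, 2.96]. Speed limits (rad/s): [2.39, 2.39, 3.14, 3.14, 3.14, 3.14, 3.14].

### API

Orientations are given as a rotation vector (axis times angle).
In Python, from bench import monitor, viewer, job gives the robot as it stands. The module is installed in compiled form; this text tells all that it offers.
- The arm moves only by the tool drive_tool, never from a script. Its argument "commands" is a list of rows, each an object with "linear": the shift along the tool's x, y, z in m, a list of three; "dr": the turn, a rotation vector about the tool's x, y, z in degrees, a list of three; "jaw": the closure, from 0 (fully open) to 1 (shut). A call has 1 to 8 rows; each row shifts and turns the pose as measured when the row begins, along the tool's axes as they then stand; what a row does not reach is not made up. A row lasts 1/8 s, in which the tool goes at most 62.5 mm and 10.7 degrees, less where a joint would pass 70% of its speed; a pose out of reach is approached as far as the arm can. A call is refused whole if a number of a shift passes 0.0625 or a number of a turn 10.7, either way. A call with a gripper value outside its range is refused whole. The fingers move at their own pace and stop on an object; "force" is the grip in N (left out, the last holds). Time passes only in rows, so rows that do not move let the fingers close. It gives the time, the measured TCP pose, the force and the opening at its end, in the units of the state.
- monitor.get_obs(): the state, without advancing time (a new reading comes with each control period).
- viewer.grab_frame(name): name is "scene" or "top"; returns the picture (420x560x3 uint8, red, green, blue); there is no depth.
- viewer.calibration(name): a dict with "K" (3x3 intrinsics, pixels), "R" (3x3) and "t" (3): a world point X has camera coordinates R X + t. Camera axes: x right, y down, z forward; pixel columns grow to the right and rows downward; lengths in m; the calibration is good to about 2 mm. A picture is of the moment at which its call begins. calibration takes no time and is no camera call.
- job.hand_in(): hands the job in, once; it reports no verdict.
The state is a dict: "clock": time; "joints": joint angles; "qvel": joint speeds; "tau": joint torques, N m; "tcp_pos": TCP position; "orientation": TCP orientation; "contact_force": force on the tool from outside, world axes, zero at the start; "moment": the same for the moment, N m; "grip_width": finger opening in m.
Only numpy, scipy, OpenCV 4.12 (cv2) and the standard library are available. Lean on these libraries where they do the work, as an engineer would, in place of code of your own. Each camera call takes 0.05 s, during which the arm holds its last target.

### The job

Load the three electrode cartridges one by one into the high end of the sloping magazine, red first, then yellow, then blue, each with its pins towards the side where the outlet tray is, setting each down gently so that it rolls to the queue and settles before the next. Then push the orange-gripped feed slide fully to its end stop, so that the red cartridge comes out into the tray while yellow and blue wait behind in order. Keep the slide home until all three are loaded, and leave the microscope, flask, glass valve and tweezers alone.

Things in the scene. Friction and masses are not known exactly. Their poses are not given: they have to be found in the camera images.
- mag: Gravity-feed magazine, fixed: green-walled chute, aluminium floor sloping 18 degrees, 68 mm wide inside, walls 4 mm thick, 20 mm high. Origin at bench height under the chute; x level along the chute to its high, loading end, y across it, z up. A 24 mm front wall closes the low end; exit lane and tray lie on the low end's +y side, the feed slide on its -y side.
- load (a point): Loading place: centre of a cartridge resting on the rails near the high end, axis along the magazine's y. Let go here it rolls 110, 80 or 50 mm down to the queue. Here the walls flare (edges 34 mm above floor, 45 mm off the centre line). The floor is two rails with a 32 mm gap, so fingertips may dip between; rails end 30 mm farther up in 7 mm lips, else open. Axes: magazine's.
- first (a point): Centre of the first cartridge of the queue, in the pocket against the front wall. Axes: the magazine's.
- second (a point): Centre of the second cartridge of the queue (29 mm up the chute from the first; it settles up to 2 mm lower once the slide's blade holds it back). Axes: the magazine's.
- third (a point): Centre of the third cartridge of the queue (30 mm up the chute from the second). Axes: the magazine's.
- tray (a point): Middle of the grey outlet tray's floor, in front of the low end on the +y side, 6 mm above the bench; the tray is 68 x 74 mm inside (x, y), with 26 mm walls on three sides. Axes: the magazine's.
- feed (a joint): Feed slide: 0 m home (its start), 0.075 m at the end stop. Moves along the magazine's +y, stays where it is left, needs about 2 to 6 N. Its steel pusher drives the first cartridge sideways out of the pocket into the exit lane, whence it rolls into the tray; its blade follows and holds back the queue.
- grip (a point): Centre of the slide's upright orange grip, a round post 16 mm in diameter, 47 mm tall, top 20 mm above this point, foot 27 mm below. It travels with the slide and ends 14 mm from the chute wall; its sides along the magazine's x stay free. Axes: the magazine's.
- red_c (a point): Centre of the red cartridge (two red bands, 36 to 63 g): a lying cylinder 30 mm in diameter along x, grey with white end rims, the full diameter 50 mm long, 58 mm overall with thinner ends. +x points to the copper end with a ring of pins, -x to the black cap. It starts level, centre 23 mm above the bench, to be taken across its diameter from above.
- red_pins (a point): Pin end of the red cartridge, on its axis 29 mm from the centre. The cartridge starts in one of three fixed black nests: plate 70 x 44 x 3 mm, with saddles 10 mm long and 13 mm high under its ends only, so fingers may reach past its middle.
- yellow_c (a point): Centre of the yellow cartridge (two yellow bands, 36 to 63 g): a lying cylinder 30 mm in diameter along x, grey with white end rims, the full diameter 50 mm long, 58 mm overall with thinner ends. +x points to the copper end with a ring of pins, -x to the black cap. It starts level, centre 23 mm above the bench, to be taken across its diameter from above.
- yellow_pins (a point): Pin end of the yellow cartridge, on its axis 29 mm from the centre. The cartridge starts in one of three fixed black nests: plate 70 x 44 x 3 mm, with saddles 10 mm long and 13 mm high under its ends only, so fingers may reach past its middle.
- blue_c (a point): Centre of the blue cartridge (two blue bands, 36 to 63 g): a lying cylinder 30 mm in diameter along x, grey with white end rims, the full diameter 50 mm long, 58 mm overall with thinner ends. +x points to the copper end with a ring of pins, -x to the black cap. It starts level, centre 23 mm above the bench, to be taken across its diameter from above.
- blue_pins (a point): Pin end of the blue cartridge, on its axis 29 mm from the centre. The cartridge starts in one of three fixed black nests: plate 70 x 44 x 3 mm, with saddles 10 mm long and 13 mm high under its ends only, so fingers may reach past its middle.
- scope: Inspection microscope, fixed to the bench and not to be struck: white foot 110 x 110 x 14 mm, origin under the steel column (26 mm in diameter, 324 mm high) in its middle; at 190 to 325 mm height a head 48 mm in diameter hangs 95 mm from the column along +x, on an arm.
- flask_c (a point): Amber glass flask, 40 mm in diameter, 100 mm tall, standing loose; point at half height. Leave it alone.
- valve_c (a point): Finished glass valve on a black socket, 32 mm in diameter, 72 mm tall, standing loose; point at half height. Leave it alone.
- tweezers: Steel tweezers lying loose, 130 mm along x, up to 18 mm wide, 5 mm thick; origin at the middle of the underside. Leave them alone.
Mind the look-alikes: they are no part of the job. Leave any green or turquoise look-alike of the part that bears blue_c alone.

How it is judged:
On the way, in this order (a step that is already met when the one before it is completed fails the run):
1. the red cartridge waits first in the magazine, let go and at rest, pins towards the tray side, feed slide still home (x of red_c in the frame of first between -0.008 and 0.008 m and y of red_c in the frame of first between -0.008 and 0.008 m and z of red_c in the frame of first between -0.008 and 0.008 m and y of red_pins in the frame of mag above 0.018 m and linear speed of red below 0.03 m/s and value of joint feed below 0.006 m and contact force between the fingers and red below 0.1 N), for 0.2 s.
2. the yellow cartridge waits second in the magazine, let go and at rest, pins towards the tray side, feed slide still home (x of yellow_c in the frame of second between -0.008 and 0.008 m and y of yellow_c in the frame of second between -0.008 and 0.008 m and z of yellow_c in the frame of second between -0.008 and 0.008 m and y of each of yellow_pins, red_pins in the frame of mag above 0.018 m and linear speed of yellow below 0.03 m/s and value of joint feed below 0.006 m and contact force between the fingers and yellow below 0.1 N and x of red_c in the frame of first between -0.008 and 0.008 m and y of red_c in the frame of first between -0.008 and 0.008 m and z of red_c in the frame of first between -0.008 and 0.008 m), for 0.2 s.
3. the blue cartridge waits third in the magazine, let go and at rest, pins towards the tray side, feed slide still home (x of blue_c in the frame of third between -0.008 and 0.008 m and y of blue_c in the frame of third between -0.008 and 0.008 m and z of blue_c in the frame of third between -0.008 and 0.008 m and y of each of blue_pins, red_pins, yellow_pins in the frame of mag above 0.018 m and linear speed of blue below 0.03 m/s and value of joint feed below 0.006 m and contact force between the fingers and blue below 0.1 N and x of red_c in the frame of first between -0.008 and 0.008 m and y of red_c in the frame of first between -0.008 and 0.008 m and z of red_c in the frame of first between -0.008 and 0.008 m and x of yellow_c in the frame of second between -0.008 and 0.008 m and y of yellow_c in the frame of second between -0.008 and 0.008 m and z of yellow_c in the frame of second between -0.008 and 0.008 m), for 0.2 s.
4. the feed slide is pushed to its end stop (value of joint feed above 0.071 m), for 0.2 s.
At the end, for the whole second after the job is handed in: Feed slide within 4 mm of its end stop; red lies in the outlet tray (centre within 40 mm of its middle each way, at most 24 mm above its floor); yellow second and blue third in the chute, each centre within 8 mm of its place in x, y, z, pins to the tray side; all at rest (value of joint feed above 0.071 m and x of red_c in the frame of tray between -0.04 and 0.04 m and y of red_c in the frame of tray between -0.04 and 0.04 m and z of red_c in the frame of tray below 0.024 m and x of yellow_c in the frame of second between -0.008 and 0.008 m and y of yellow_c in the frame of second between -0.008 and 0.008 m and z of yellow_c in the frame of second between -0.008 and 0.008 m and y of each of yellow_pins, blue_pins in the frame of mag above 0.018 m and x of blue_c in the frame of third between -0.008 and 0.008 m and y of blue_c in the frame of third between -0.008 and 0.008 m and z of blue_c in the frame of third between -0.008 and 0.008 m and linear speed of each of red, yellow, blue below 0.03 m/s); the robot touches nothing.
It fails at once if the flask, the finished valve or the tweezers pushed more than 20 mm or the first two tipped over (distance of any of flask_c, valve_c, tweezers from where it was at the start of the episode above 0.02 m or angle between any of flask_c, valve_c's own z axis and vertical above 0.5 rad).
It fails at once if the microscope struck by the robot (over 8 N) (contact force between the arm and scope above 8 N).
It fails at once if the microscope struck by the fingers (over 8 N) (contact force between the fingers and scope above 8 N).
It fails at once if a cartridge let fall (faster than 1 m/s while not held) ((linear speed of red above 1 m/s and contact force between the fingers and red below 0.05 N) or (linear speed of yellow above 1 m/s and contact force between the fingers and yellow below 0.05 N) or (linear speed of blue above 1 m/s and contact force between the fingers and blue below 0.05 N)).
It also fails if it takes over 72 s, if anything falls off the work surface, if the arm or the gripper's body presses on something with over 40 N, if the wrist force passes 120 N, or if a joint passes its speed limit or range.

## Working session

There is one attempt and no reset: what is moved stays moved. The work goes in short steps, Python scripts to look and compute and a tool call to move; the robot and the scene stay as the last step left them, time stands still between calls to the robot, and variables do not carry over. Pictures are saved under pics/ and viewed, and the job is handed in when it is done.

Besides the shell and the picture viewer there is one more tool, called after "Emit:" as name([rows], argument=value, ...), one row to a line, values as JSON. drive_tool: Moves the arm, as the interface text tells. Its arguments: {"type":"object","properties":{"commands":{"type":"array"},"force":{"type":"number"}},"required":["commands"]}

```bash
mkdir -p pics
python3 - <<'E'
from bench import monitor, viewer
import cv2
print(monitor.get_obs())
for n in("scene","top"):
    c=viewer.calibration(n);print(n,c)
    f=viewer.grab_frame(n);cv2.imwrite(f"pics/{n}0.png",f[:,:,::-1])
E
```

```text
{'clock': 0.0, 'joints': array([ 1.11887151,  0.47783881,  0.02232603,  1.55642407, -0.01147304,
        1.10927851, -0.08314138]), 'qvel': array([ 7.99378300e-04,  1.36663421e-03,  1.48698048e-03,  5.87614481e-05,
       -8.66942994e-04, -1.02737562e-03, -3.35960383e-04]), 'tau': array([-5.23896342e-04, -5.96450758e+01,  1.60775498e+00, -2.81206405e+01,
        1.24462653e-02,  9.16295423e-03, -2.03091858e-06]), 'tcp_pos': array([ 0.22733101, -0.63495836,  0.23031105]), 'orientation': array([-3.09354735e+00, -5.37128468e-01,  7.25481510e-04]), 'contact_force': array([-0.58411472, -0.43114022,  0.19755192]), 'moment': array([ 0.03501039, -0.00543512,  0.00724064]), 'grip_width': 0.08534309881734023}
scene {'K': array([[505.36154148,   0.        , 280.99433899],
       [  0.        , 505.36154148, 208.59413586],
       [  0.        ,   0.        ,   1.        ]]), 'R': array([[ 0.54225788,  0.84020949,  0.00209787],
       [ 0.58429503, -0.37529814, -0.71954891],
       [-0.60378449,  0.39140684, -0.6944386 ]]), 't': array([-0.35633807, -0.21663342,  1.50089655])}
top {'K': array([[494.65450052,   0.        , 282.75667079],
       [  0.        , 494.65450052, 208.27614072],
       [  0.        ,   0.        ,   1.        ]]), 'R': array([[ 0.01693323, -0.99978072,  0.01231969],
       [-0.98613577, -0.01873384, -0.16487964],
       [ 0.16507428, -0.00935694, -0.98623675]]), 't': array([0.05714861, 0.55722643, 1.06970323])}
```

View pics/scene0.png

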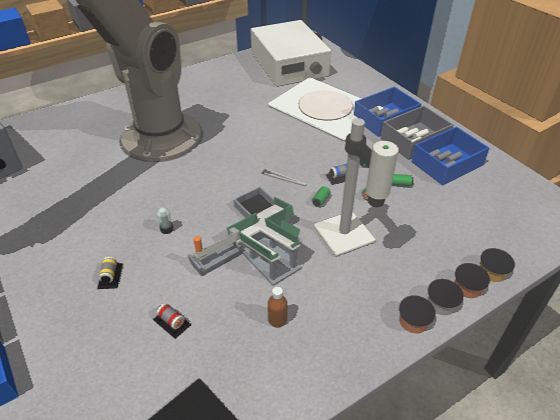

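View pics/top0.png

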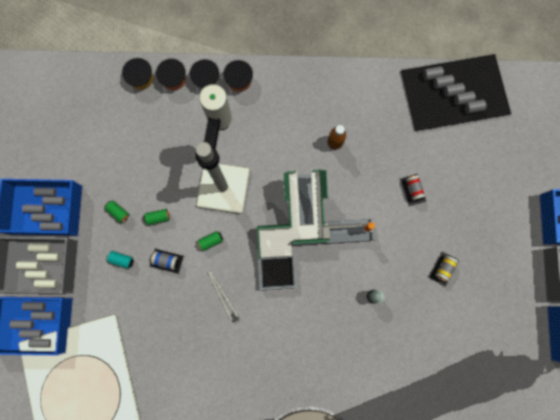

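Top view: red at (415,189), yellow (445,268), and blue on a black nest at (166,261). The look-alikes are turquoise (120,259) and green (116,211), (156,217), (209,241). The magazine's high end is at (305,175) and its low end at about (305,235). I'll enlarge these.

Run:
```python
import cv2,numpy as np
t=cv2.imread("pics/top0.png");s=cv2.imread("pics/scene0.png")
def c(im,x,y,w,h,k): return cv2.resize(im[y:y+h,x:x+w],None,fx=k,fy=k,interpolation=cv2.INTER_CUBIC)
cv2.imwrite("pics/mag_top.png",c(t,245,160,140,140,4.2))
a=[c(t,x-32,y-32,64,64,6) for x,y in((415,189),(445,268))]
b=[c(t,140,235,64,64,6), c(s,315,150,64,64,6)]
cv2.imwrite("pics/carts.png",cv2.resize(np.vstack([np.hstack(a),np.hstack(b)]),(592,592)))
cv2.imwrite("pics/mag_scene.png",c(s,180,170,140,115,5))
```

```text
(no output)
```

View pics/mag_top.png

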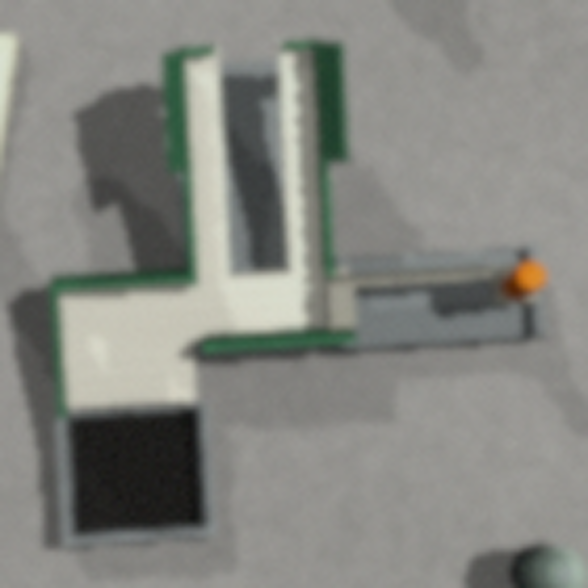

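View pics/carts.png

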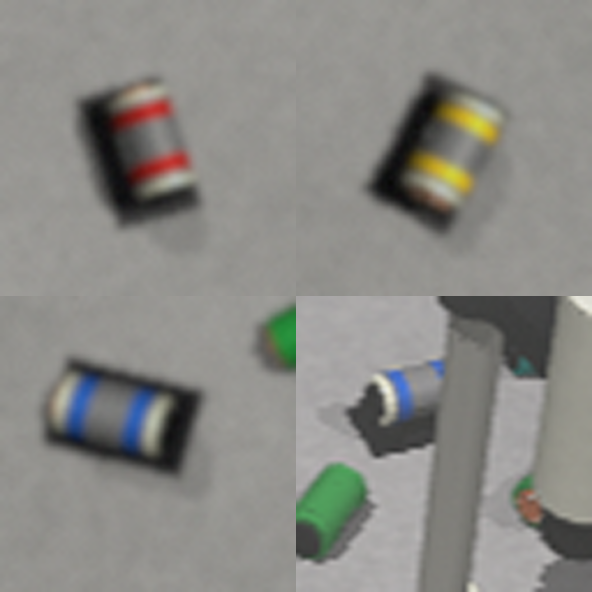

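View pics/mag_scene.png

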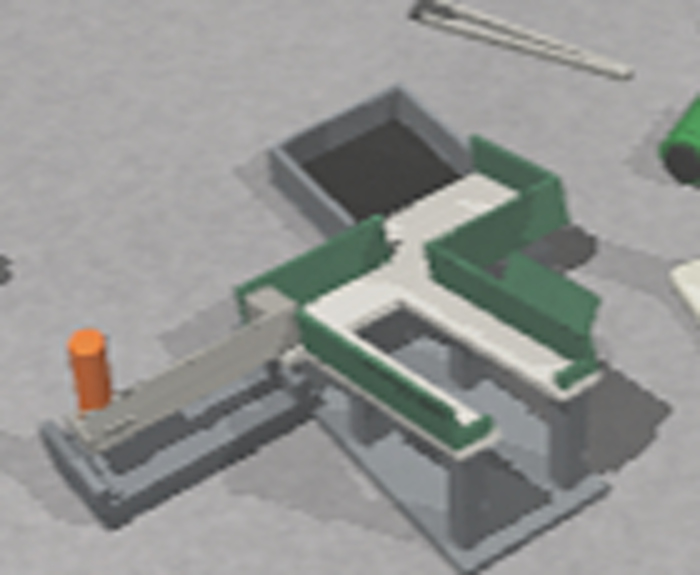

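```bash
cat > h.py <<'E'
import numpy as np,cv2
from bench import viewer,monitor
from scipy.optimize import least_squares
CAL={n:viewer.calibration(n) for n in("scene","top")}
def proj(n,X):
    c=CAL[n];p=np.atleast_2d(X)@np.array(c['R']).T+c['t'];p=p@np.array(c['K']).T
    return p[:,:2]/p[:,2:]
def cam(n): c=CAL[n];return -np.array(c['R']).T@c['t']
def ray(n,uv):
    c=CAL[n];d=np.array(c['R']).T@np.linalg.inv(c['K'])@np.array([uv[0],uv[1],1.]);return cam(n),d/np.linalg.norm(d)
def onz(n,uv,z): o,d=ray(n,uv);return o+d*(z-o[2])/d[2]
def tri(uvs,uvt):
    r=least_squares(lambda X:np.r_[proj("scene",X)[0]-uvs,proj("top",X)[0]-uvt],onz("top",uvt,.05))
    return r.x,np.abs(r.fun).max()
def surf(x,y,z,yaw,a,w=.006,r=.015,v="top"):
    d=np.array([np.cos(yaw),np.sin(yaw),0]);n=np.array([-np.sin(yaw),np.cos(yaw),0]);C=np.array([x,y,z])
    th=np.linspace(0,2*np.pi,181)[:-1];N=np.cos(th)[:,None]*n+np.sin(th)[:,None]*np.array([0,0,1])
    P=C+d*a+r*N;V=cam(v)-P;V/=np.linalg.norm(V,axis=1)[:,None];W=np.clip((V*N).sum(1),0,None)
    return (proj(v,P)*W[:,None]).sum(0)/W.sum()
def fitcart(uv1,uv2,v="top",z=.023):
    """uv1 band nearer pins (by belief), uv2 other"""
    A=onz(v,uv1,z+.01);B=onz(v,uv2,z+.01);yaw=np.arctan2(*(A-B)[1::-1]);c=(A+B)/2
    f=lambda q:np.r_[surf(q[0],q[1],z,q[2],q[3],v=v)-uv1,surf(q[0],q[1],z,q[2],-q[3],v=v)-uv2]
    r=least_squares(f,[c[0],c[1],yaw,.012],x_scale=[.01,.01,.1,.01]);return r.x,np.abs(r.fun).max()
HS={'red':[(0,8),(172,180)],'yellow':[(20,34)],'blue':[(105,125)]}
def bands(im,col,box):
    x,y,w,h=box;c=im[y:y+h,x:x+w];hsv=cv2.cvtColor(c,cv2.COLOR_RGB2HSV).astype(int)
    m=np.zeros(c.shape[:2],np.uint8)
    for a,b in HS[col]: m|=((hsv[...,0]>=a)&(hsv[...,0]<=b)&(hsv[...,1]>130)&(hsv[...,2]>70)).astype(np.uint8)
    n,l,s,ce=cv2.connectedComponentsWithStats(m)
    o=[(s[i,4],ce[i]+[x,y]) for i in range(1,n) if s[i,4]>8];o.sort(key=lambda q:-q[0]);return o
E
python3 - <<'E'
from h import *
t=cv2.imread("pics/top0.png")[:,:,::-1];s=cv2.imread("pics/scene0.png")[:,:,::-1]
for v,im,bx in(("top",t,dict(red=(390,165,50,50),yellow=(420,240,50,55),blue=(140,240,52,45))),("scene",s,dict(red=(145,295,55,45),yellow=(90,245,40,45),blue=(322,158,30,35)))):
    for k,b in bx.items():
        o=bands(im,k,b);print(v,k,[(int(n),np.round(c,1)) for n,c in o])
        if len(o)>=2: print(fitcart(o[0][1],o[1][1],v))
def c(im,x,y,w,h,k):return cv2.resize(im[y:y+h,x:x+w],None,fx=k,fy=k,interpolation=cv2.INTER_CUBIC)
a=[c(s,x-22,y-22,44,44,9) for x,y in((172,317),(108,271))]
cv2.imwrite("pics/cs.png",np.hstack(a)[:,:,::-1])
def grid(im,x,y,w,h,k,fn):
    o=np.ascontiguousarray(c(im,x,y,w,h,k)[:,:,::-1])
    for u in range((x+9)//10*10,x+w,10):
        p=int((u-x+.5)*k);cv2.line(o,(p,0),(p,6),(255,0,255),1);cv2.putText(o,str(u),(p-10,18),0,.35,(255,0,255),1)
    for q in range((y+9)//10*10,y+h,10):
        p=int((q-y+.5)*k);cv2.line(o,(0,p),(6,p),(255,0,255),1);cv2.putText(o,str(q),(8,p+4),0,.35,(255,0,255),1)
    cv2.imwrite(fn,o)
grid(t,250,165,130,98,6,"pics/g1.png")
grid(s,185,185,125,98,6,"pics/g2.png")
E
```

```text
top red [(35, array([413.2, 181.2])), (34, array([416.8, 192.6]))]
(array([ 0.61487407, -0.24027448,  0.28238853,  0.0138363 ]), np.float64(1.1368683772161603e-13))
top yellow [(46, array([444. , 272.3])), (45, array([449.8, 261.8]))]
(array([ 0.42979818, -0.30614016,  2.60980047,  0.01376326]), np.float64(1.7053025658242404e-13))
top blue [(40, array([169. , 261.5])), (39, array([157.2, 258.2]))]
(array([ 0.43616693,  0.33223368, -1.82307709,  0.01374062]), np.float64(1.1368683772161603e-12))
scene red [(48, array([172.4, 317.3])), (43, array([162.9, 309.8]))]
(array([ 0.61446348, -0.23929641,  0.31099868,  0.0140673 ]), np.float64(3.979039320256561e-13))
scene yellow [(42, array([107.1, 270.8])), (39, array([109.6, 260.8]))]
(array([ 0.42963041, -0.30509932, -0.52697139,  0.01400724]), np.float64(1.0231815394945443e-12))
scene blue [(17, array([337.2, 169.6]))]
```

View pics/cs.png

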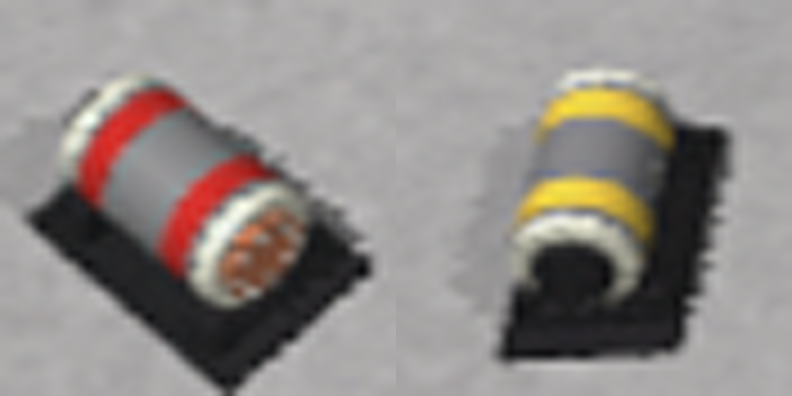

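View pics/g1.png

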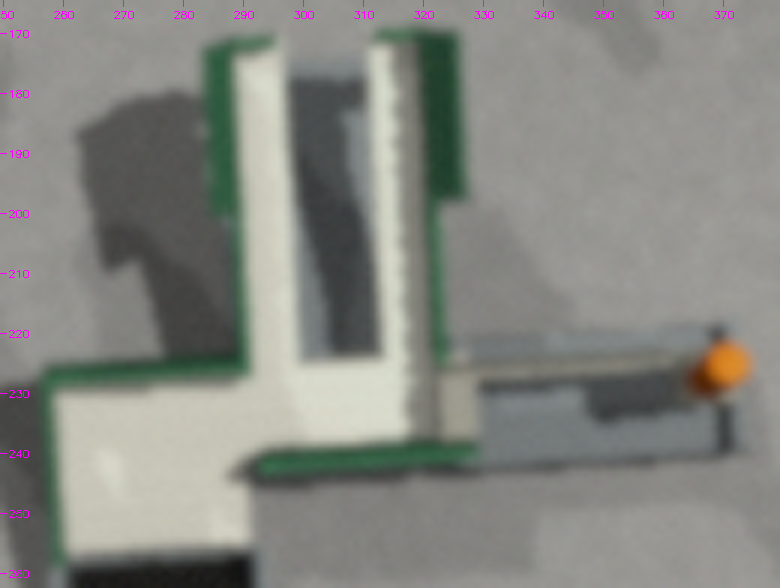

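View pics/g2.png

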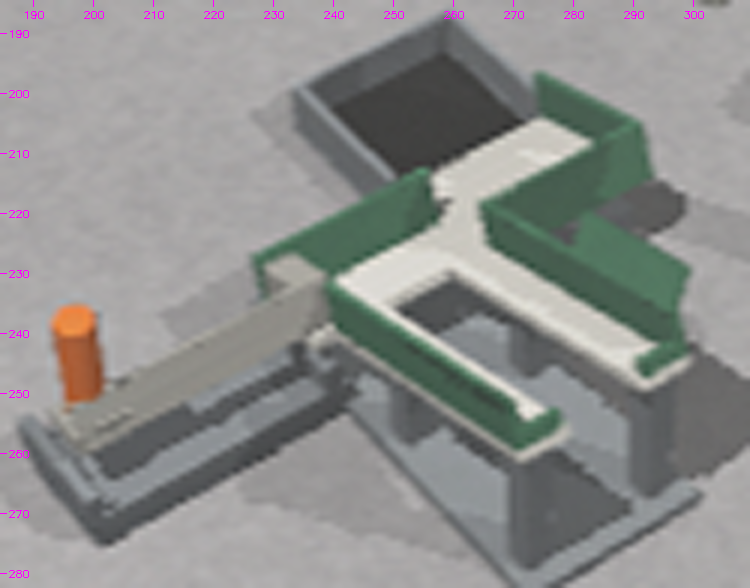

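Run:
```python
from h import *
P=dict(grip=((196.7,238),(370.8,225.5)),flareL_hi=((299.7,229),(283.7,172)),flareL_lo=((282,221),(284.7,200.3)),
frontL=((256,213),(292,241.5)),frontR=((227,228),(329,239)),laneOut=((291.3,205),(257.3,226.8)),lane2=((274.5,197),(259,257)),
gapL=((260,230.5),(299.3,224.5)),gapR=((249,237),(312.5,224)),elbow=((265,219),(290.5,227)),
trayFR=((234,199.5),(293.5,289)),trayFL=((259,187.5),(261,290)))
for k,(a,b) in P.items():
    X,e=tri(np.array(a),np.array(b));print(k,np.round(X*1000,1),round(e,2))
s=cv2.imread("pics/scene0.png");t=cv2.imread("pics/top0.png")
def c(im,x,y,w,h,k):return cv2.resize(im[y:y+h,x:x+w],None,fx=k,fy=k,interpolation=cv2.INTER_CUBIC)
cv2.imwrite("pics/blue.png",np.hstack([c(s,320,155,36,36,11),c(t,145,242,42,36,11)]))
```

```text
grip [ 514.3 -122.2   93.2] 0.08
flareL_hi [624.6  67.5 110.6] 0.21
flareL_lo [566.2  62.6  87.9] 0.55
frontL [480.5  44.7  51.4] 0.37
frontR [487.6 -37.1  52.5] 0.21
laneOut [511.  123.   61.6] 0.09
lane2 [445.8 117.8  39.4] 0.22
gapL [521.3  29.2  36.4] 0.13
gapR [523.2  -1.1  33.7] 0.01
elbow [512.5  49.2  55.9] 0.06
trayFR [377.   39.5  16.4] 0.02
trayFL [374.  113.5  19.1] 0.5
```

View pics/blue.png

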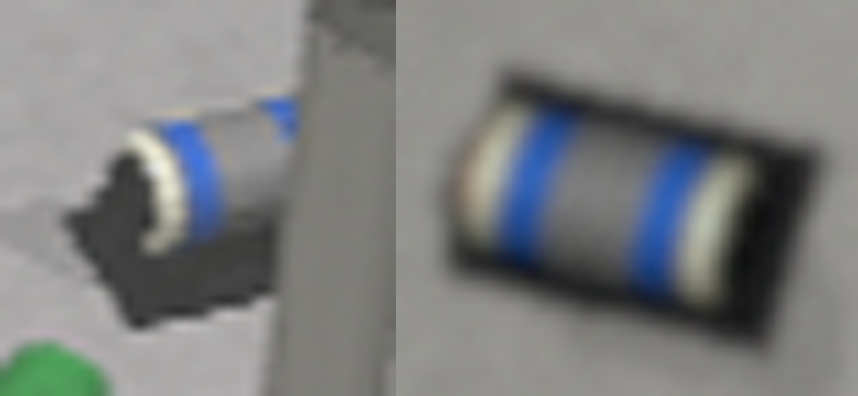

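```bash
cat > mag.py <<'E'
from h import *
sl=np.radians(18)
def W(q,s,y,n):
    xf,yf,zf,psi=q;x=s*np.cos(sl)-n*np.sin(sl);z=zf+s*np.sin(sl)+n*np.cos(sl)
    return np.array([xf+x*np.cos(psi)-y*np.sin(psi),yf+x*np.sin(psi)+y*np.cos(psi),z])
E
python3 - <<'E'
from mag import *
ob=[((299.7,229),(283.7,172),155,45,34),((282,221),(284.7,200.3),93,45,34),((256,213),(292,241.5),0,36,24),((227,228),(329,239),0,-44,24),
((260,230.5),(299.3,224.5),None,16,0),((249,237),(312.5,224),None,-16,0),((265,219),(290.5,227),None,36,20)]
# free: s of flare low, gap s, elbow s
def f(p):
    q=p[:4];r=[]
    for i,(a,b,s,y,n) in enumerate(ob):
        if i==1:s=p[4]
        if i in(4,5):s=p[5]
        if i==6:s=p[6]
        if i==2:y=p[7]
        if i==3:y=p[8]
        X=W(q,s,y,n);r+=[proj("scene",X)[0]-a,proj("top",X)[0]-b]
    return np.concatenate(r)
r=least_squares(f,[.485,.01,.03,.08,.093,.04,.03,.036,-.04] if 0 else [.485,.01,.03,.08,.093,.04,.03,.036,-.04],x_scale=.01,loss='soft_l1') if 0 else None
# use metres
ob=[(a,b,None if s is None else s/1e3,y/1e3,n/1e3) for a,b,s,y,n in ob]
r=least_squares(f,[.485,.01,.03,.08,.093,.04,.03,.036,-.04],x_scale=[.01]*3+[.05]+[.01]*5)
print(np.round(r.x,4));print(np.round(r.fun,1).reshape(-1,4))
q=r.x[:4];np.save("q.npy",q)
for k,s in(("first",.015),("second",.044),("third",.074),("load",.125)):print(k,W(q,s,0,.015))
t=cv2.imread("pics/top0.png");s_=cv2.imread("pics/scene0.png")
L=[]
for y in(-34,-38,34,38):L.append([(0,y,20),(155,y,20)])
for y in(-16,16,-34,34):L.append([(0,y,0),(155,y,0)])
for y in(-45,45):L.append([(93,y,34),(155,y,34)])
L+= [[(0,-45,24),(0,38,24)],[(125,-29,15),(125,29,15)],[(15,-29,15),(15,29,15)],[(155,-34,0),(155,34,0)]]
for v,im,(x,y,w,h) in(("top",t,(250,165,130,98)),("scene",s_,(185,185,125,98))):
    k=6;o=cv2.resize(im[y:y+h,x:x+w],None,fx=k,fy=k,interpolation=cv2.INTER_CUBIC)
    for a,b in L:
        p=[tuple(np.int32((proj(v,W(q,*np.array(c)/1e3))[0]-[x,y]+.5)*k)) for c in(a,b)]
        cv2.line(o,tuple(map(int,p[0])),tuple(map(int,p[1])),(255,0,255),1)
    cv2.imwrite(f"pics/ov_{v}.png",o)
E
```

```text
[ 0.4911  0.0112  0.0275  0.084   0.0942  0.0332  0.0323  0.0344 -0.0477]
[[-0.4  0.7 -0.2  0.6]
 [ 0.6 -0.4  0.4  0.2]
 [ 0.5  0.4  0.2  0. ]
 [ 0.4  0.7  0.   0.1]
 [ 0.  -0.5 -0.3 -0.1]
 [-0.3 -0.9  0.6 -0.5]
 [ 0.  -0.2  0.1 -0. ]]
first [0.50072536 0.01203034 0.04641589]
second [0.52820873 0.01434458 0.05537738]
third [0.55663981 0.01673862 0.06464789]
load [0.60497264 0.0208085  0.08040775]
```

View pics/ov_top.png

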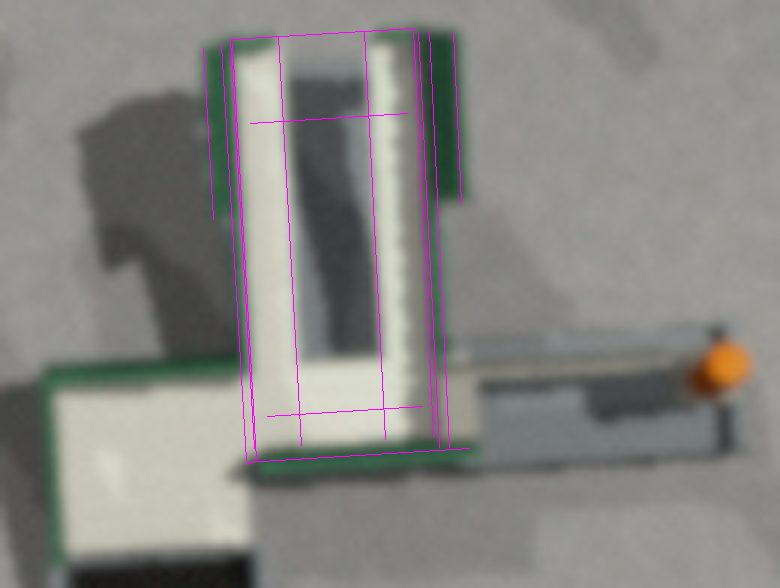

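View pics/ov_scene.png

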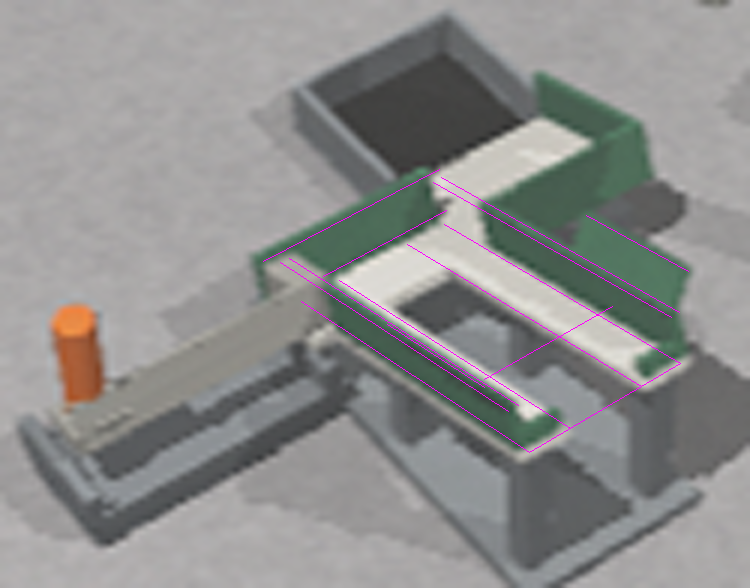

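The overlay matches. Red pins point to world +x (copper visible at scene (174,321)), yellow's black cap points to +x so its pins point to −x, and blue's copper end is at top-left so its pins point to +y. Next I'll locate the obstacles and compare the first moves.

```bash
cat >> h.py <<'E'
from scipy.spatial.transform import Rotation as Ro
def need(target,theta,quiet=False):
    """tool-frame shift and turn from measured pose to target xyz, tool down with tool-x at theta deg"""
    o=monitor.get_obs();R=Ro.from_rotvec(o['orientation']);a=np.radians(theta)
    x=np.array([np.cos(a),np.sin(a),0]);z=np.array([0,0,-1]);T=Ro.from_matrix(np.c_[x,np.cross(z,x),z])
    d=np.array(target)-o['tcp_pos']
    Rm=R.as_matrix();th=np.degrees(np.arctan2(Rm[1,0],Rm[0,0]))
    print('t',round(o['clock'],2),'tcp',np.round(o['tcp_pos'],4),'theta',round(th,2),'w',round(o['grip_width'],4),'F',np.round(o['contact_force'],1),'j',np.round(o['joints'],2))
    print('tool shift mm',np.round(R.inv().apply(d)*1e3,1),'in target-axes mm',np.round(T.inv().apply(d)*1e3,1),'turn deg',np.round(np.degrees((R.inv()*T).as_rotvec()),1))
E
python3 - <<'E'
from h import *
print('foot',onz("top",(223,188),.014),'foot s',onz("scene",(345,232),.014))
print('col top',onz("top",(206,152),.324),'head',onz("top",(213,95),.325))
print('valve',onz("top",(375,297),.05),'flask',onz("top",(337,137),.07),'tweez',onz("top",(222,297),0))
need([.615,-.240,.15],17)
E
```

```text
foot [0.60675918 0.20706405 0.014     ] foot s [0.61626459 0.20726322 0.014     ]
col top [0.60487657 0.20303075 0.324     ] head [0.7076944  0.19504542 0.325     ]
valve [ 0.36260114 -0.13781098  0.05      ] flask [ 0.71796197 -0.05262573  0.07      ] tweez [0.35631038 0.20160685 0.        ]
t 0.1 tcp [ 0.2274 -0.635   0.2304] theta 19.7 w 0.0854 F [ 1.2 -0.7  0.9] j [ 1.12  0.48  0.02  1.56 -0.01  1.11 -0.08]
tool shift mm [ 498.1 -241.1   80.7] in target-axes mm [ 486.2 -264.4   80.4] turn deg [-0.1  0.   2.7]
```

Emit:
drive_tool([
  {"linear": [0.055, -0.027, 0.005], "dr": [0, 0, 0.5], "jaw": 0},
  {"linear": [0.055, -0.027, 0.005], "dr": [0, 0, 0.5], "jaw": 0},
  {"linear": [0.055, -0.027, 0.005], "dr": [0, 0, 0.5], "jaw": 0},
  {"linear": [0.055, -0.027, 0.005], "dr": [0, 0, 0.5], "jaw": 0},
  {"linear": [0.055, -0.027, 0.005], "dr": [0, 0, 0.5], "jaw": 0},
  {"linear": [0.055, -0.027, 0.005], "dr": [0, 0, 0], "jaw": 0},
  {"linear": [0.055, -0.027, 0.005], "dr": [0, 0, 0], "jaw": 0},
  {"linear": [0.055, -0.027, 0.005], "dr": [0, 0, 0], "jaw": 0},
], force=40)

```text
clock: 1.1
tcp_pos: [0.5803, -0.2922, 0.1857]
orientation: [-3.108, -0.446, 0.01]
contact_force: [-0.9, -0.5, 0.5]
grip_width: 0.0856
```

```bash
python3 -c "
from h import *
need([.615,-.240,.10],17)"
```

```text
t 1.1 tcp [ 0.5803 -0.2922  0.1857] theta 16.34 w 0.0856 F [-0.9 -0.5  0.5] j [ 0.44  0.48 -0.1   1.65  0.06  1.01 -0.96]
tool shift mm [ 48.5 -40.1  85.5] in target-axes mm [ 48.4 -39.8  85.7] turn deg [-0.1  0.3 -0.7]
```

Emit:
drive_tool([
  {"linear": [0.024, -0.02, 0.03], "dr": [0, 0, -0.7], "jaw": 0},
  {"linear": [0.024, -0.02, 0.03], "dr": [0, 0, 0], "jaw": 0},
  {"linear": [0, 0, 0.025], "dr": [0, 0, 0], "jaw": 0},
  {"linear": [0, 0, 0], "dr": [0, 0, 0], "jaw": 0},
])

```text
clock: 1.6
tcp_pos: [0.6191, -0.2298, 0.0964]
orientation: [-3.098, -0.482, 0.009]
contact_force: [-0.4, -0.0, 0.3]
grip_width: 0.0854
```

```bash
python3 -c "
from h import *
need([.6147,-.2398,.008],17)
im=viewer.grab_frame('top')[140:240,365:465];im2=viewer.grab_frame('scene')[265:365,120:220]
cv2.imwrite('pics/r1.png',cv2.resize(np.hstack([im,im2]),(800,400),interpolation=2)[:,:,::-1])"
```

```text
t 1.6 tcp [ 0.6191 -0.2298  0.0964] theta 17.7 w 0.0854 F [-0.4 -0.   0.3] j [ 0.34  0.6  -0.11  1.69  0.08  0.87 -1.06]
tool shift mm [-6.8  8.8 88.4] in target-axes mm [-7.1  8.3 88.4] turn deg [-0.4  0.3  0.7]
```

View pics/r1.png

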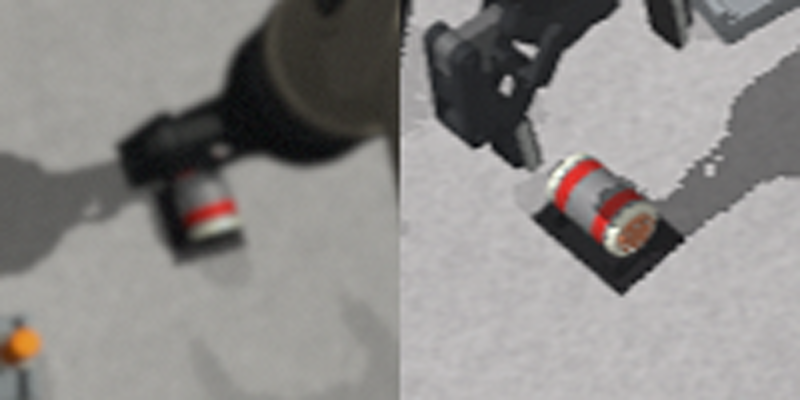

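Emit:
drive_tool([
  {"linear": [-0.006, 0.008, 0.015], "dr": [-0.4, 0.3, 0.7], "jaw": 0},
  {"linear": [0, 0, 0.015], "dr": [0, 0, 0], "jaw": 0},
  {"linear": [0, 0, 0.01], "dr": [0, 0, 0], "jaw": 0},
  {"linear": [0, 0, 0.0], "dr": [0, 0, 0], "jaw": 0},
])

```text
clock: 2.2
tcp_pos: [0.6178, -0.2434, 0.0589]
orientation: [3.103, 0.456, 0.013]
contact_force: [1.0, 0.8, 0.5]
grip_width: 0.0854
```

```bash
python3 -c "
from h import *
need([.6147,-.2398,.008],17)"
```

```text
t 2.2 tcp [ 0.6178 -0.2434  0.0589] theta 16.72 w 0.0854 F [1.  0.8 0.5] j [ 0.35  0.64 -0.1   1.71  0.09  0.78 -1.07]
tool shift mm [-2.4 -4.6 50.8] in target-axes mm [-2.  -4.3 50.9] turn deg [ 0.3 -0.4 -0.3]
```

Emit:
drive_tool([
  {"linear": [-0.0015, -0.003, 0.012], "dr": [0.2, -0.3, -0.2], "jaw": 0},
  {"linear": [0, 0, 0.012], "dr": [0, 0, 0], "jaw": 0},
  {"linear": [0, 0, 0.006], "dr": [0, 0, 0], "jaw": 0},
  {"linear": [0, 0, 0.0], "dr": [0, 0, 0], "jaw": 0},
])

```text
clock: 2.7
tcp_pos: [0.6159, -0.2403, 0.0268]
orientation: [3.105, 0.463, 0.004]
contact_force: [1.1, 0.6, -0.2]
grip_width: 0.0854
```

```bash
python3 -c "
from h import *
need([.6147,-.2398,.008],17)"
```

```text
t 2.7 tcp [ 0.6159 -0.2403  0.0268] theta 16.97 w 0.0854 F [ 1.1  0.6 -0.2] j [ 0.35  0.69 -0.1   1.72  0.1   0.73 -1.08]
tool shift mm [-1.1 -0.9 18.8] in target-axes mm [-1.  -0.9 18.8] turn deg [ 0.1 -0.1 -0. ]
```

Emit:
drive_tool([
  {"linear": [-0.0005, -0.0005, 0.01], "dr": [0, 0, 0], "jaw": 0},
  {"linear": [0, 0, 0.006], "dr": [0, 0, 0], "jaw": 0},
  {"linear": [0, 0, 0.0], "dr": [0, 0, 0], "jaw": 0.3},
  {"linear": [0, 0, 0], "dr": [0, 0, 0], "jaw": 0.5},
  {"linear": [0, 0, 0], "dr": [0, 0, 0], "jaw": 1},
  {"linear": [0, 0, 0], "dr": [0, 0, 0], "jaw": 1},
  {"linear": [0, 0, 0], "dr": [0, 0, 0], "jaw": 1},
  {"linear": [0, 0, 0], "dr": [0, 0, 0], "jaw": 1},
], force=40)

```text
clock: 3.7
tcp_pos: [0.6161, -0.2403, 0.0107]
orientation: [3.105, 0.463, 0.007]
contact_force: [0.1, -0.9, -0.4]
grip_width: 0.0288
```

```bash
python3 -c "
from h import *
need([.6147,-.2398,.008],17)"
```

```text
t 3.7 tcp [ 0.6161 -0.2403  0.0107] theta 16.96 w 0.0288 F [ 0.1 -0.9 -0.4] j [ 0.35  0.71 -0.1   1.73  0.1   0.7  -1.08]
tool shift mm [-1.2 -0.9  2.7] in target-axes mm [-1.2 -0.9  2.7] turn deg [ 0.2 -0.2 -0. ]
```

Emit:
drive_tool([
  {"linear": [0, 0, -0.02], "dr": [0, 0, 0], "jaw": 1},
  {"linear": [0, 0, -0.05], "dr": [0, 0, 0], "jaw": 1},
  {"linear": [0, 0, -0.05], "dr": [0, 0, 0], "jaw": 1},
  {"linear": [0, 0, -0.03], "dr": [0, 0, -5], "jaw": 1},
  {"linear": [0, 0, 0], "dr": [0, 0, -5], "jaw": 1},
])

```text
clock: 4.32
tcp_pos: [0.6162, -0.2402, 0.1716]
orientation: [3.048, 0.739, 0.011]
contact_force: [0.1, -0.0, -1.5]
grip_width: 0.0285
```

```bash
python3 -c "
from h import *
need([.605,.02,.16],94.7)
im=viewer.grab_frame('scene')
cv2.imwrite('pics/r2.png',cv2.resize(im[200:360,100:320],None,fx=3,fy=3,interpolation=2)[:,:,::-1])"
```

```text
t 4.33 tcp [ 0.6162 -0.2402  0.1716] theta 27.25 w 0.0285 F [ 0.1 -0.  -1.5] j [ 0.39  0.51 -0.16  1.64  0.09  0.98 -0.89]
tool shift mm [ 109.1 -236.5   10.6] in target-axes mm [260.2  10.1  11.6] turn deg [  0.5  -0.1 -67.5]
```

View pics/r2.png

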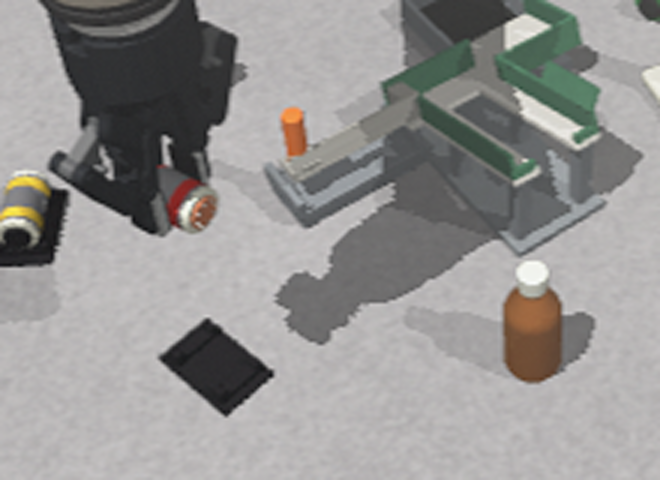

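Emit:
drive_tool([
  {"linear": [0, 0, 0], "dr": [0, 0, -9.5], "jaw": 1},
  {"linear": [0, 0, 0], "dr": [0, 0, -9.5], "jaw": 1},
  {"linear": [0, 0, 0], "dr": [0, 0, -9.5], "jaw": 1},
  {"linear": [0, 0, 0], "dr": [0, 0, -9.5], "jaw": 1},
  {"linear": [0, 0, 0], "dr": [0, 0, -9.5], "jaw": 1},
  {"linear": [0, 0, 0], "dr": [0, 0, -9.5], "jaw": 1},
  {"linear": [0.03, 0, 0], "dr": [0, 0, -8], "jaw": 1},
  {"linear": [0.045, 0, 0], "dr": [0, 0, 0], "jaw": 1},
])

```text
clock: 5.38
tcp_pos: [0.6128, -0.1697, 0.1761]
orientation: [2.145, 2.28, -0.001]
contact_force: [0.9, 1.0, -0.4]
grip_width: 0.0286
```

```bash
python3 -c "
from h import *
need([.605,.02,.16],94.7)"
```

```text
t 5.38 tcp [ 0.6128 -0.1697  0.1761] theta 93.47 w 0.0286 F [ 0.9  1.  -0.4] j [ 0.49  0.5  -0.43  1.69  0.25  1.    0.03]
tool shift mm [190.    3.6  14.5] in target-axes mm [189.7   7.7  16.1] turn deg [ 0.4  0.5 -1.2]
```

Emit:
drive_tool([
  {"linear": [0.045, 0.002, 0.003], "dr": [0.3, 0.4, -1], "jaw": 1},
  {"linear": [0.05, 0.002, 0.003], "dr": [0, 0, 0], "jaw": 1},
  {"linear": [0.05, 0.002, 0.003], "dr": [0, 0, 0], "jaw": 1},
  {"linear": [0.025, 0, 0.003], "dr": [0, 0, 0], "jaw": 1},
  {"linear": [0, 0, 0], "dr": [0, 0, 0], "jaw": 1},
])

```text
clock: 6.0
tcp_pos: [0.6051, 0.0088, 0.1667]
orientation: [2.133, 2.301, 0.002]
contact_force: [0.6, -0.7, -0.9]
grip_width: 0.0288
```

```bash
python3 -c "
from h import *
need([.605,.02,.07],94.7)"
```

```text
t 6.0 tcp [0.6051 0.0088 0.1667] theta 94.35 w 0.0288 F [ 0.6 -0.7 -0.9] j [ 0.24  0.47 -0.48  1.77  0.26  0.96 -0.26]
tool shift mm [11.3  0.4 96.7] in target-axes mm [11.1  0.8 96.7] turn deg [ 0.2  0.1 -0.3]
```

Emit:
drive_tool([
  {"linear": [0.008, 0, 0.02], "dr": [0, 0, 0], "jaw": 1},
  {"linear": [0.001, 0, 0.02], "dr": [0, 0, 0], "jaw": 1},
  {"linear": [0, 0, 0.012], "dr": [0, 0, 0], "jaw": 1},
  {"linear": [0, 0, 0], "dr": [0, 0, 0], "jaw": 1},
])

```text
clock: 6.5
tcp_pos: [0.604, 0.0129, 0.1099]
orientation: [2.141, 2.294, -0.004]
contact_force: [-1.6, 1.0, 0.4]
grip_width: 0.0285
```

```bash
python3 -c "
from h import *
need([.605,.02,.07],94.7)
im=viewer.grab_frame('scene')
cv2.imwrite('pics/r3.png',cv2.resize(im[150:300,170:350],None,fx=4,fy=4,interpolation=2)[:,:,::-1])"
```

```text
t 6.5 tcp [0.604  0.0129 0.1099] theta 93.95 w 0.0285 F [-1.6  1.   0.4] j [ 0.21  0.54 -0.45  1.81  0.31  0.86 -0.32]
tool shift mm [ 7.2  1.5 39.9] in target-axes mm [ 7.   1.6 39.9] turn deg [ 0.   0.3 -0.7]
```

View pics/r3.png

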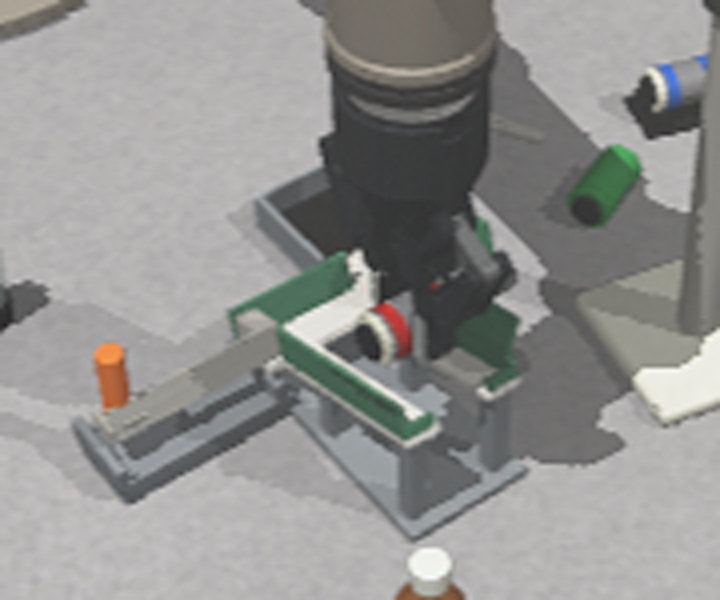

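Emit:
drive_tool([
  {"linear": [0.006, 0.001, 0.01], "dr": [0, 0.2, -0.6], "jaw": 1},
  {"linear": [0.001, 0, 0.01], "dr": [0, 0, 0], "jaw": 1},
  {"linear": [0, 0, 0.005], "dr": [0, 0, 0], "jaw": 1},
  {"linear": [0, 0, 0], "dr": [0, 0, 0], "jaw": 1},
])

```text
clock: 7.05
tcp_pos: [0.6059, 0.0201, 0.0846]
orientation: [2.13, 2.306, 0.003]
contact_force: [0.6, -0.4, -0.9]
grip_width: 0.0288
```

```bash
python3 -c "
from h import *
need([.605,.021,.07],94.7)"
```

```text
t 7.05 tcp [0.6059 0.0201 0.0846] theta 94.55 w 0.0288 F [ 0.6 -0.4 -0.9] j [ 0.2   0.57 -0.44  1.82  0.33  0.82 -0.33]
tool shift mm [ 1.  -0.8 14.6] in target-axes mm [ 1.  -0.8 14.6] turn deg [ 0.2  0.1 -0.2]
```

Position is good. I'll lower in small rows and watch the force.

Emit:
drive_tool([
  {"linear": [0.0005, 0, 0.006], "dr": [0, 0, 0], "jaw": 1},
  {"linear": [0, 0, 0.003], "dr": [0, 0, 0], "jaw": 1},
  {"linear": [0, 0, 0.002], "dr": [0, 0, 0], "jaw": 1},
  {"linear": [0, 0, 0], "dr": [0, 0, 0], "jaw": 1},
])

```text
clock: 7.55
tcp_pos: [0.6062, 0.0206, 0.0733]
orientation: [2.129, 2.305, 0.004]
contact_force: [0.4, 0.0, -0.3]
grip_width: 0.0284
```

Emit:
drive_tool([
  {"linear": [0, 0, 0.001], "dr": [0, 0, 0], "jaw": 1},
  {"linear": [0, 0, 0], "dr": [0, 0, 0], "jaw": 1},
])

```text
clock: 7.8
tcp_pos: [0.6064, 0.0206, 0.0725]
orientation: [2.129, 2.305, 0.004]
contact_force: [-0.9, -0.5, 0.2]
grip_width: 0.0289
```

```bash
python3 -c "
from h import *
need([.605,.021,.07],94.7)
im=viewer.grab_frame('scene')
cv2.imwrite('pics/r4.png',cv2.resize(im[195:275,215:315],None,fx=7,fy=7,interpolation=2)[:,:,::-1])"
```

```text
t 7.8 tcp [0.6064 0.0206 0.0725] theta 94.54 w 0.0289 F [-0.9 -0.5  0.2] j [ 0.19  0.59 -0.44  1.83  0.34  0.79 -0.34]
tool shift mm [ 0.5 -1.4  2.5] in target-axes mm [ 0.5 -1.3  2.5] turn deg [ 0.3  0.1 -0.2]
```

View pics/r4.png

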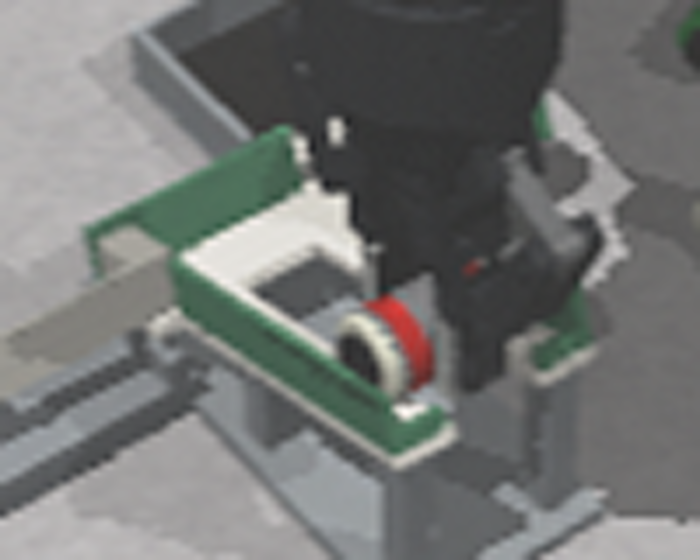

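Emit:
drive_tool([
  {"linear": [0, -0.001, 0.002], "dr": [0, 0, 0], "jaw": 1},
  {"linear": [0, 0, 0.0015], "dr": [0, 0, 0], "jaw": 1},
  {"linear": [0, 0, 0], "dr": [0, 0, 0], "jaw": 1},
])

```text
clock: 8.22
tcp_pos: [0.6058, 0.0206, 0.071]
orientation: [2.128, 2.304, 0.005]
contact_force: [0.1, 0.3, -0.3]
grip_width: 0.0285
```

```bash
python3 -c "
from h import *
need([.605,.021,.07],94.7)"
```

```text
t 8.22 tcp [0.6058 0.0206 0.071 ] theta 94.53 w 0.0285 F [ 0.1  0.3 -0.3] j [ 0.19  0.59 -0.44  1.83  0.34  0.79 -0.35]
tool shift mm [ 0.5 -0.7  1. ] in target-axes mm [ 0.5 -0.7  1. ] turn deg [ 0.3  0.1 -0.2]
```

Emit:
drive_tool([
  {"linear": [0, 0, 0.0025], "dr": [0, 0, 0], "jaw": 1},
  {"linear": [0, 0, 0.0015], "dr": [0, 0, 0], "jaw": 1},
  {"linear": [0, 0, 0], "dr": [0, 0, 0], "jaw": 1},
])

```text
clock: 8.6
tcp_pos: [0.6059, 0.0206, 0.0711]
orientation: [2.127, 2.302, 0.003]
contact_force: [-0.2, 0.6, 0.4]
grip_width: 0.0286
```

Emit:
drive_tool([
  {"linear": [0, 0, 0], "dr": [0, 0, 0], "jaw": 0.5},
  {"linear": [0, 0, 0], "dr": [0, 0, 0], "jaw": 0.5},
  {"linear": [0, 0, 0], "dr": [0, 0, 0], "jaw": 0.5},
])

```text
clock: 8.98
tcp_pos: [0.6056, 0.0205, 0.0703]
orientation: [2.128, 2.302, 0.002]
contact_force: [-1.2, 0.1, 0.3]
grip_width: 0.0424
```

```bash
python3 -c "
from h import *
need([.605,.021,.07],94.7)
im=viewer.grab_frame('scene')
cv2.imwrite('pics/r5.png',cv2.resize(im[195:275,215:315],None,fx=7,fy=7,interpolation=2)[:,:,::-1])"
```

```text
t 8.97 tcp [0.6056 0.0205 0.0703] theta 94.52 w 0.0424 F [-1.2  0.1  0.3] j [ 0.19  0.59 -0.43  1.83  0.34  0.79 -0.35]
tool shift mm [ 0.5 -0.5  0.3] in target-axes mm [ 0.5 -0.5  0.3] turn deg [ 0.3  0.2 -0.2]
```

View pics/r5.png

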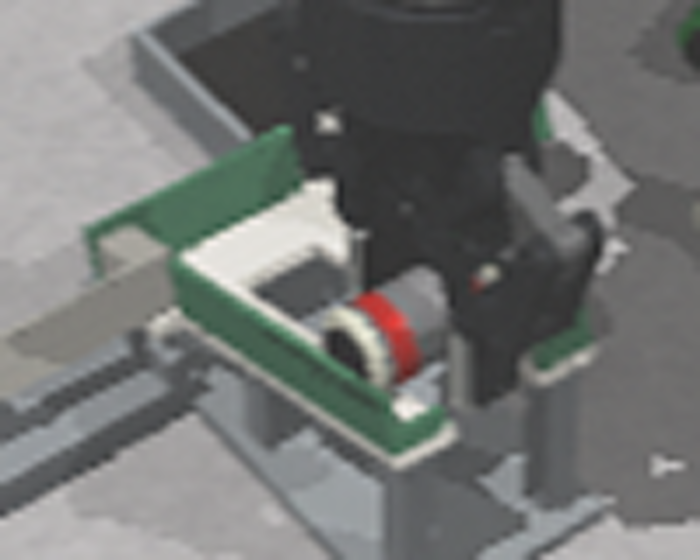

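Red rests against the downhill finger, seen here at about (375,340). I'll lift straight up to let it roll.

Emit:
drive_tool([
  {"linear": [0, 0, -0.01], "dr": [0, 0, 0], "jaw": 0.5},
  {"linear": [0, 0, -0.02], "dr": [0, 0, 0], "jaw": 0.5},
  {"linear": [0, 0, -0.03], "dr": [0, 0, 0], "jaw": 0.5},
  {"linear": [0, 0, -0.04], "dr": [0, 0, 0], "jaw": 0.5},
  {"linear": [0, 0, 0], "dr": [0, 0, 0], "jaw": 0},
  {"linear": [0, 0, 0], "dr": [0, 0, 0], "jaw": 0},
])

```text
clock: 9.78
tcp_pos: [0.6064, 0.0213, 0.1794]
orientation: [2.125, 2.3, 0.008]
contact_force: [0.1, -0.2, -0.4]
grip_width: 0.0773
```

```bash
python3 -c "
from h import *
need([.4297,-.3056,.12],149.7)
im=viewer.grab_frame('scene')
cv2.imwrite('pics/r6.png',cv2.resize(im[195:275,215:315],None,fx=7,fy=7,interpolation=2)[:,:,::-1])"
```

```text
t 9.78 tcp [0.6064 0.0213 0.1794] theta 94.54 w 0.0773 F [ 0.1 -0.2 -0.4] j [ 0.23  0.46 -0.49  1.76  0.26  0.98 -0.28]
tool shift mm [-311.7 -202.7   58.4] in target-axes mm [ -12.4 -371.4   59.4] turn deg [  0.5   0.5 -55.2]
```

View pics/r6.png

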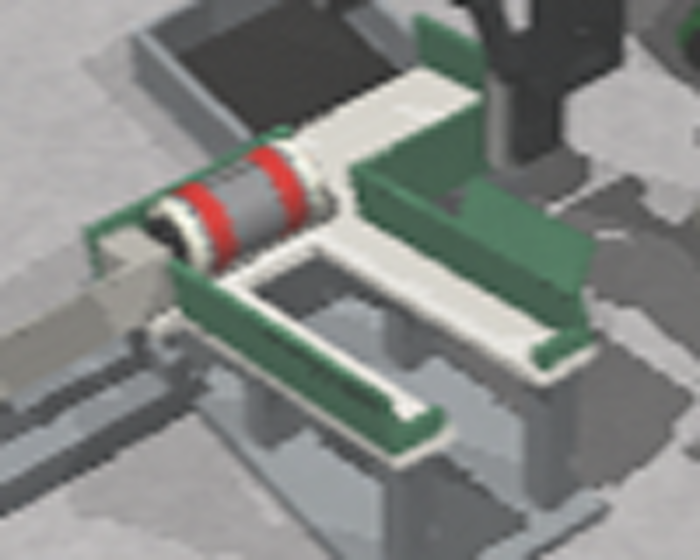

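Red is in the pocket with its cap towards the slide. I'll measure its pose, then go to yellow.

```bash
cat >> mag.py <<'E'
def check(col,box,s,img=None,save=None):
    im=viewer.grab_frame("scene") if img is None else img;o=bands(im,col,box);print(col,[(int(n),np.round(c,1)) for n,c in o[:3]])
    q=np.load("q.npy");C=W(q,s,0,.015)
    o=sorted(o[:2],key=lambda k:-k[1][0])
    r,e=fitcart(o[0][1],o[1][1],"scene",C[2]);psi=q[3];d=r[:2]-C[:2]
    print(col,'offset mag mm x,y',np.round([1e3*(d[0]*np.cos(psi)+d[1]*np.sin(psi)),1e3*(-d[0]*np.sin(psi)+d[1]*np.cos(psi))],1),'axis rel mag-y deg',np.degrees(r[2]-psi)-90,'a',r[3])
    return im
E
python3 -c "
from mag import *
check('red',(230,205,40,35),.015)"
```

```text
red [(33, array([254.7, 220.2])), (33, array([244.6, 225.2]))]
red offset mag mm x,y [-5.   1.3] axis rel mag-y deg -1.6441046740873162 a 0.01382640714082355
```

Emit:
drive_tool([
  {"linear": [-0.04, -0.026, 0], "dr": [0, 0, 0], "jaw": 0},
  {"linear": [-0.05, -0.033, 0], "dr": [0, 0, 0], "jaw": 0},
  {"linear": [-0.05, -0.033, 0], "dr": [0, 0, 0], "jaw": 0},
  {"linear": [-0.05, -0.033, 0], "dr": [0, 0, 0], "jaw": 0},
  {"linear": [-0.05, -0.033, 0], "dr": [0, 0, 0], "jaw": 0},
  {"linear": [-0.03, -0.02, 0], "dr": [0, 0, -8], "jaw": 0},
  {"linear": [0, 0, 0], "dr": [0, 0, -9.5], "jaw": 0},
  {"linear": [0, 0, 0], "dr": [0, 0, -9.5], "jaw": 0},
])

```text
clock: 10.88
tcp_pos: [0.4417, -0.2692, 0.1707]
orientation: [-1.513, -2.751, -0.005]
contact_force: [-0.3, 0.4, 0.3]
grip_width: 0.0855
```

```bash
python3 -c "
from h import *
need([.4297,-.3056,.1],149.7)"
```

```text
t 10.88 tcp [ 0.4417 -0.2692  0.1707] theta 122.37 w 0.0855 F [-0.3  0.4  0.3] j [ 0.85  0.34 -0.51  1.96  0.2   0.9   0.8 ]
tool shift mm [-24.5 -29.8  70.6] in target-axes mm [ -8.  -37.5  70.7] turn deg [  0.1  -0.2 -27.3]
```

Emit:
drive_tool([
  {"linear": [0, 0, 0.0], "dr": [0, 0, -9], "jaw": 0},
  {"linear": [0, 0, 0], "dr": [0, 0, -9], "jaw": 0},
  {"linear": [0, 0, 0.02], "dr": [0, 0, -7], "jaw": 0},
  {"linear": [-0.004, -0.018, 0.02], "dr": [0, 0, 0], "jaw": 0},
  {"linear": [-0.004, -0.018, 0.015], "dr": [0, 0, 0], "jaw": 0},
  {"linear": [0, 0, 0.0], "dr": [0, 0, 0], "jaw": 0},
])

```text
clock: 11.62
tcp_pos: [0.425, -0.3065, 0.1092]
orientation: [-0.868, -3.01, -0.009]
contact_force: [0.4, 0.3, 0.6]
grip_width: 0.0854
```

```bash
python3 -c "
from h import *
need([.4297,-.3056,.05],149.7)"
```

```text
t 11.62 tcp [ 0.425  -0.3065  0.1092] theta 147.84 w 0.0854 F [0.4 0.3 0.6] j [ 0.95  0.45 -0.55  1.99  0.32  0.8   1.23]
tool shift mm [-4.1  3.1 59.1] in target-axes mm [-3.6  3.2 59.2] turn deg [ 0.2 -0.6 -1.9]
```

Emit:
drive_tool([
  {"linear": [-0.003, 0.002, 0.02], "dr": [0, 0, -1.5], "jaw": 0},
  {"linear": [0, 0, 0.02], "dr": [0, 0, 0], "jaw": 0},
  {"linear": [0, 0, 0.01], "dr": [0, 0, 0], "jaw": 0},
  {"linear": [0, 0, 0], "dr": [0, 0, 0], "jaw": 0},
])

```text
clock: 12.12
tcp_pos: [0.4299, -0.3055, 0.0567]
orientation: [-0.825, -3.023, -0.01]
contact_force: [-0.1, -0.5, -0.2]
grip_width: 0.0854
```

```bash
python3 -c "
from h import *
need([.4297,-.3056,.009],149.7)"
```

```text
t 12.12 tcp [ 0.4299 -0.3055  0.0567] theta 149.46 w 0.0854 F [-0.1 -0.5 -0.2] j [ 0.91  0.53 -0.51  2.01  0.39  0.7   1.19]
tool shift mm [-0.3 -0.4 47.7] in target-axes mm [ 0.1 -0.2 47.7] turn deg [ 0.2 -0.5 -0.2]
```

Emit:
drive_tool([
  {"linear": [0, 0, 0.018], "dr": [0, -0.3, 0], "jaw": 0},
  {"linear": [0, 0, 0.015], "dr": [0, 0, 0], "jaw": 0},
  {"linear": [0, 0, 0.007], "dr": [0, 0, 0], "jaw": 0},
  {"linear": [0, 0, 0], "dr": [0, 0, 0], "jaw": 0},
])

```text
clock: 12.62
tcp_pos: [0.4319, -0.3055, 0.017]
orientation: [0.825, 3.03, 0.006]
contact_force: [0.3, -0.1, 0.4]
grip_width: 0.0854
```

```bash
python3 -c "
from h import *
need([.4297,-.3056,.009],149.7)"
```

```text
t 12.62 tcp [ 0.4319 -0.3055  0.017 ] theta 149.52 w 0.0854 F [ 0.3 -0.1  0.4] j [ 0.87  0.59 -0.47  2.03  0.44  0.62  1.14]
tool shift mm [ 1.9 -1.2  8. ] in target-axes mm [ 1.9 -1.2  8. ] turn deg [ 0.2  0.  -0.2]
```

Emit:
drive_tool([
  {"linear": [0.0015, -0.001, 0.006], "dr": [0, 0, 0], "jaw": 0},
  {"linear": [0, 0, 0.0015], "dr": [0, 0, 0], "jaw": 0.3},
  {"linear": [0, 0, 0.0], "dr": [0, 0, 0], "jaw": 0.5},
  {"linear": [0, 0, 0], "dr": [0, 0, 0], "jaw": 1},
  {"linear": [0, 0, 0], "dr": [0, 0, 0], "jaw": 1},
  {"linear": [0, 0, 0], "dr": [0, 0, 0], "jaw": 1},
  {"linear": [0, 0, 0], "dr": [0, 0, 0], "jaw": 1},
])

```text
clock: 13.5
tcp_pos: [0.4309, -0.3062, 0.0103]
orientation: [0.825, 3.028, 0.005]
contact_force: [-0.8, -0.0, -0.3]
grip_width: 0.0289
```

```bash
python3 -c "
from h import *
need([.4297,-.3056,.009],149.7)"
```

```text
t 13.5 tcp [ 0.4309 -0.3062  0.0103] theta 149.51 w 0.0289 F [-0.8 -0.  -0.3] j [ 0.87  0.6  -0.46  2.03  0.45  0.6   1.14]
tool shift mm [ 1.4 -0.1  1.3] in target-axes mm [ 1.4 -0.1  1.3] turn deg [ 0.2  0.1 -0.2]
```

Emit:
drive_tool([
  {"linear": [0, 0, -0.02], "dr": [0, 0, 0], "jaw": 1},
  {"linear": [0, 0, -0.05], "dr": [0, 0, 0], "jaw": 1},
  {"linear": [0, 0, -0.05], "dr": [0, 0, 9.5], "jaw": 1},
  {"linear": [0, 0, -0.03], "dr": [0, 0, 9.5], "jaw": 1},
  {"linear": [0, 0, 0], "dr": [0, 0, 9.5], "jaw": 1},
  {"linear": [0, 0, 0], "dr": [0, 0, 9.5], "jaw": 1},
  {"linear": [0, 0, 0], "dr": [0, 0, 9.5], "jaw": 1},
  {"linear": [0, 0, 0], "dr": [0, 0, 7], "jaw": 1},
])

```text
clock: 14.5
tcp_pos: [0.4297, -0.3062, 0.165]
orientation: [2.157, 2.283, 0.008]
contact_force: [0.8, -0.2, -0.5]
grip_width: 0.0286
```

```bash
python3 -c "
from h import *
need([.605,.0205,.165],94.7)"
```

```text
t 14.5 tcp [ 0.4297 -0.3062  0.165 ] theta 93.26 w 0.0286 F [ 0.8 -0.2 -0.5] j [ 0.82  0.34 -0.38  1.95  0.16  0.88  0.41]
tool shift mm [316.2 193.6   1.8] in target-axes mm [311.2 201.5   0. ] turn deg [ 0.2 -0.2 -1.4]
```

Emit:
drive_tool([
  {"linear": [0.03, 0.02, 0], "dr": [0, 0, -0.8], "jaw": 1},
  {"linear": [0.05, 0.031, 0], "dr": [0, 0, 0], "jaw": 1},
  {"linear": [0.05, 0.031, 0], "dr": [0, 0, 0], "jaw": 1},
  {"linear": [0.05, 0.031, 0], "dr": [0, 0, 0], "jaw": 1},
  {"linear": [0.05, 0.031, 0], "dr": [0, 0, 0], "jaw": 1},
  {"linear": [0.04, 0.025, 0], "dr": [0, 0, 0], "jaw": 1},
  {"linear": [0.02, 0.012, 0], "dr": [0, 0, 0], "jaw": 1},
  {"linear": [0, 0, 0], "dr": [0, 0, 0], "jaw": 1},
])

```text
clock: 15.5
tcp_pos: [0.595, 0.0036, 0.1654]
orientation: [2.147, 2.293, 0.008]
contact_force: [0.2, -0.2, -1.1]
grip_width: 0.0287
```

```bash
python3 -c "
from h import *
need([.605,.0205,.115],94.7)"
```

```text
t 15.5 tcp [0.595  0.0036 0.1654] theta 93.79 w 0.0287 F [ 0.2 -0.2 -1.1] j [ 0.25  0.46 -0.47  1.79  0.25  0.95 -0.26]
tool shift mm [16.  10.9 50.5] in target-axes mm [16.  11.4 50.4] turn deg [ 0.2 -0.2 -0.9]
```

Emit:
drive_tool([
  {"linear": [0.008, 0.006, 0.01], "dr": [0, 0, -0.7], "jaw": 1},
  {"linear": [0.006, 0.004, 0.015], "dr": [0, 0, 0], "jaw": 1},
  {"linear": [0, 0, 0.015], "dr": [0, 0, 0], "jaw": 1},
  {"linear": [0, 0, 0], "dr": [0, 0, 0], "jaw": 1},
])

```text
clock: 16.0
tcp_pos: [0.6025, 0.0145, 0.121]
orientation: [-2.137, -2.302, -0.001]
contact_force: [0.8, 0.2, 0.3]
grip_width: 0.0287
```

```bash
python3 -c "
from h import *
need([.605,.0205,.085],94.7)"
```

```text
t 16.0 tcp [0.6025 0.0145 0.121 ] theta 94.25 w 0.0287 F [0.8 0.2 0.3] j [ 0.22  0.52 -0.46  1.81  0.29  0.88 -0.3 ]
tool shift mm [ 5.8  3.  36. ] in target-axes mm [ 5.8  3.  36. ] turn deg [-0.  -0.  -0.4]
```

Emit:
drive_tool([
  {"linear": [0.005, 0.0025, 0.012], "dr": [0, 0, -0.3], "jaw": 1},
  {"linear": [0, 0, 0.012], "dr": [0, 0, 0], "jaw": 1},
  {"linear": [0, 0, 0.008], "dr": [0, 0, 0], "jaw": 1},
  {"linear": [0, 0, 0], "dr": [0, 0, 0], "jaw": 1},
])

```text
clock: 16.5
tcp_pos: [0.6046, 0.0192, 0.0866]
orientation: [-2.132, -2.307, 0.0]
contact_force: [-0.6, 0.3, -1.1]
grip_width: 0.0285
```

```bash
python3 -c "
from h import *
need([.605,.0205,.071],94.7)
im=viewer.grab_frame('scene')
cv2.imwrite('pics/y4.png',cv2.resize(im[195:275,215:315],None,fx=7,fy=7,interpolation=2)[:,:,::-1])"
```

```text
t 16.5 tcp [0.6046 0.0192 0.0866] theta 94.51 w 0.0285 F [-0.6  0.3 -1.1] j [ 0.19  0.57 -0.44  1.82  0.32  0.82 -0.32]
tool shift mm [ 1.3  0.5 15.6] in target-axes mm [ 1.3  0.5 15.6] turn deg [-0.  -0.  -0.2]
```

View pics/y4.png

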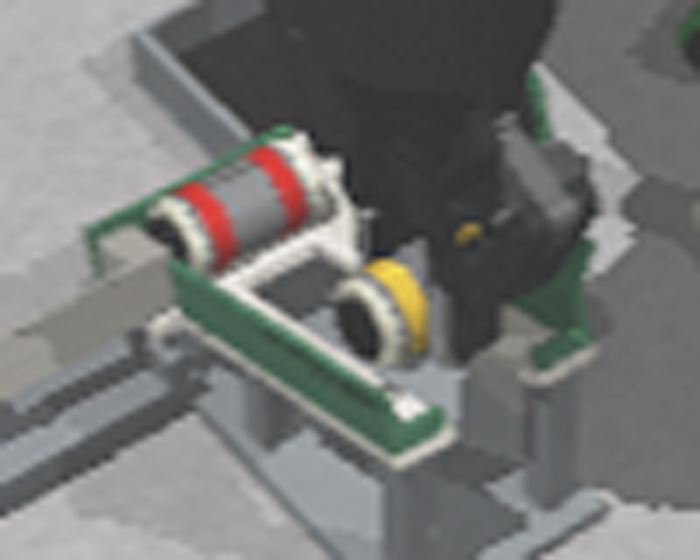

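Yellow is lined up with its black cap to the slide side at (360,325) and red is still in place. I'll lower to contact.

Emit:
drive_tool([
  {"linear": [0.001, 0.0005, 0.007], "dr": [0, 0, 0], "jaw": 1},
  {"linear": [0, 0, 0.004], "dr": [0, 0, 0], "jaw": 1},
  {"linear": [0, 0, 0.003], "dr": [0, 0, 0], "jaw": 1},
  {"linear": [0, 0, 0.002], "dr": [0, 0, 0], "jaw": 1},
  {"linear": [0, 0, 0], "dr": [0, 0, 0], "jaw": 1},
])

```text
clock: 17.18
tcp_pos: [0.6061, 0.0203, 0.0709]
orientation: [2.132, 2.306, 0.003]
contact_force: [-1.0, 0.1, -1.0]
grip_width: 0.0284
```

Emit:
drive_tool([
  {"linear": [0, 0, 0.002], "dr": [0, 0, 0], "jaw": 1},
  {"linear": [0, 0, 0.0015], "dr": [0, 0, 0], "jaw": 1},
])

```text
clock: 17.42
tcp_pos: [0.6063, 0.0203, 0.0706]
orientation: [2.132, 2.305, 0.001]
contact_force: [-6.1, -1.1, 13.6]
grip_width: 0.0286
```

Contact (13 N upward). Now release and lift.

Emit:
drive_tool([
  {"linear": [0, 0, 0], "dr": [0, 0, 0], "jaw": 0.5},
  {"linear": [0, 0, 0], "dr": [0, 0, 0], "jaw": 0.5},
  {"linear": [0, 0, 0], "dr": [0, 0, 0], "jaw": 0.5},
  {"linear": [0, 0, -0.01], "dr": [0, 0, 0], "jaw": 0.5},
  {"linear": [0, 0, -0.02], "dr": [0, 0, 0], "jaw": 0.5},
  {"linear": [0, 0, -0.03], "dr": [0, 0, 0], "jaw": 0.5},
  {"linear": [0, 0, -0.04], "dr": [0, 0, 0], "jaw": 0.5},
  {"linear": [0, 0, 0], "dr": [0, 0, 0], "jaw": 0},
])

```text
clock: 18.42
tcp_pos: [0.6075, 0.021, 0.179]
orientation: [2.129, 2.303, 0.007]
contact_force: [0.3, -0.1, 0.4]
grip_width: 0.0596
```

Emit:
drive_tool([
  {"linear": [0, 0, -0.02], "dr": [0, 0, 0], "jaw": 0},
  {"linear": [0, 0, 0], "dr": [0, 0, 0], "jaw": 0},
])

```text
clock: 18.68
tcp_pos: [0.6073, 0.0209, 0.2009]
orientation: [2.129, 2.302, 0.008]
contact_force: [-0.3, 0.0, -0.1]
grip_width: 0.0854
```

```bash
python3 -c "
from mag import *
need([.436,.332,.18],75.5)
im=check('red',(225,200,50,45),.015);check('yellow',(230,205,45,40),.044,im)
cv2.imwrite('pics/y6.png',cv2.resize(im[195:275,215:315],None,fx=7,fy=7,interpolation=2)[:,:,::-1])"
```

```text
t 18.68 tcp [0.6073 0.0209 0.2009] theta 94.48 w 0.0854 F [-0.3  0.  -0.1] j [ 0.23  0.44 -0.49  1.73  0.24  1.02 -0.26]
tool shift mm [ 323.6 -146.6   19.4] in target-axes mm [ 258.3 -243.7   20.9] turn deg [ 0.5 -0.  19. ]
red [(21, array([243.7, 223.5])), (20, array([253.6, 218.3]))]
red offset mag mm x,y [-11.2   2.7] axis rel mag-y deg -0.42734061724004846 a 0.013926648177692125
yellow [(38, array([253.1, 229.4])), (34, array([263.4, 224.2]))]
yellow offset mag mm x,y [-2.6  4.5] axis rel mag-y deg -2.054757622293934 a 0.013949444890199857
```

View pics/y6.png

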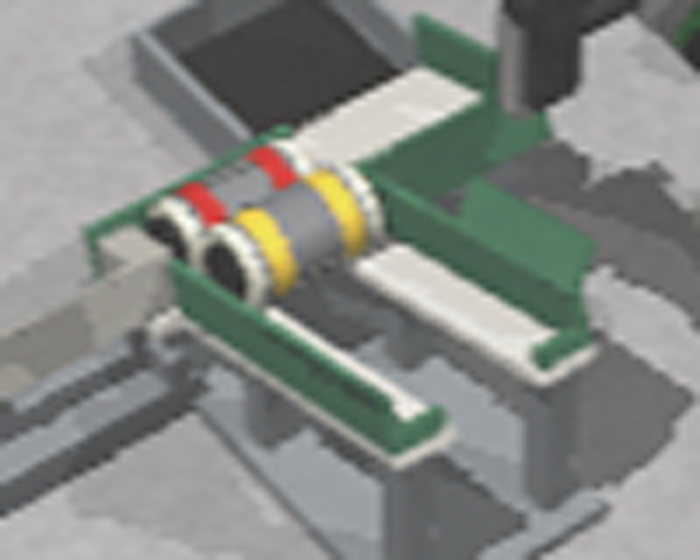

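Emit:
drive_tool([
  {"linear": [0.005, -0.04, 0], "dr": [0, 0, 0], "jaw": 0},
  {"linear": [0.01, -0.05, 0], "dr": [0, 0, 0], "jaw": 0},
  {"linear": [0.035, -0.035, 0], "dr": [0, 0, 0], "jaw": 0},
  {"linear": [0.05, 0, 0], "dr": [0, 0, 0], "jaw": 0},
  {"linear": [0.05, 0, 0], "dr": [0, 0, 0], "jaw": 0},
  {"linear": [0.05, 0, 0], "dr": [0, 0, 0], "jaw": 0},
  {"linear": [0.05, 0, 0], "dr": [0, 0, 0], "jaw": 0},
  {"linear": [0.03, 0, 0], "dr": [0, 0, 0], "jaw": 0},
])

```text
clock: 19.73
tcp_pos: [0.4514, 0.2907, 0.1897]
orientation: [-2.142, -2.297, 0.015]
contact_force: [0.6, -0.7, 0.1]
grip_width: 0.0855
```

```bash
python3 -c "
from h import *
need([.436,.332,.1],75.5)"
```

```text
t 19.73 tcp [0.4514 0.2907 0.1897] theta 93.99 w 0.0855 F [ 0.6 -0.7  0.1] j [-0.17  0.37 -0.63  1.89  0.26  0.98 -0.86]
tool shift mm [ 42.9 -11.8  89.5] in target-axes mm [ 36.2 -25.2  89.7] turn deg [-0.4  0.4 18.5]
```

Emit:
drive_tool([
  {"linear": [0.015, -0.004, 0.015], "dr": [0, 0, 9], "jaw": 0},
  {"linear": [0.012, -0.008, 0.02], "dr": [0, 0, 8], "jaw": 0},
  {"linear": [0.008, -0.005, 0.02], "dr": [0, 0, 0], "jaw": 0},
  {"linear": [0, 0, 0.01], "dr": [0, 0, 0], "jaw": 0},
  {"linear": [0, 0, 0], "dr": [0, 0, 0], "jaw": 0},
])

```text
clock: 20.35
tcp_pos: [0.4317, 0.3285, 0.1184]
orientation: [-2.462, -1.95, 0.027]
contact_force: [-0.3, -0.4, -0.4]
grip_width: 0.0854
```

```bash
python3 -c "
from h import *
need([.436,.332,.05],75.5)
im=viewer.grab_frame('top')
cv2.imwrite('pics/b1.png',cv2.resize(im[200:320,90:250],None,fx=5,fy=5,interpolation=2)[:,:,::-1])"
```

```text
t 20.35 tcp [0.4317 0.3285 0.1184] theta 76.76 w 0.0854 F [-0.3 -0.4 -0.4] j [-0.33  0.46 -0.55  1.93  0.31  0.85 -1.27]
tool shift mm [ 5.3  4.2 68.3] in target-axes mm [ 4.5  3.3 68.4] turn deg [-0.6  0.7  1.3]
```

View pics/b1.png

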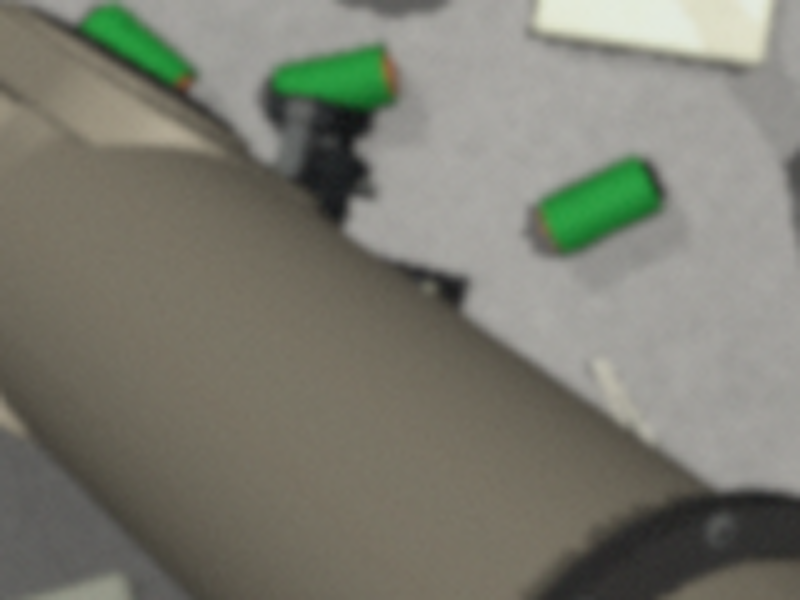

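```bash
python3 -c "
from h import *
for p in((156,223),(143,221),(166,221),(200,250)):print(onz('top',p,.015))"
```

```text
[0.52141723 0.35776337 0.015     ]
[0.52549985 0.38784811 0.015     ]
[0.52648493 0.33509316 0.015     ]
[0.46118621 0.25402598 0.015     ]
```

Emit:
drive_tool([
  {"linear": [0.004, 0.003, 0.02], "dr": [-0.5, 0.5, 1.2], "jaw": 0.2},
  {"linear": [0, 0, 0.02], "dr": [0, 0, 0], "jaw": 0.25},
  {"linear": [0, 0, 0.01], "dr": [0, 0, 0], "jaw": 0.25},
  {"linear": [0, 0, 0], "dr": [0, 0, 0], "jaw": 0.25},
])

```text
clock: 20.9
tcp_pos: [0.4389, 0.331, 0.0707]
orientation: [2.486, 1.918, 0.003]
contact_force: [0.5, 0.2, -0.1]
grip_width: 0.064
```

```bash
python3 -c "
from h import *
need([.436,.332,.0095],75.5)
im=viewer.grab_frame('scene')
cv2.imwrite('pics/b2.png',cv2.resize(im[120:230,280:440],None,fx=5,fy=5,interpolation=2)[:,:,::-1])"
```

```text
t 20.9 tcp [0.4389 0.331  0.0707] theta 75.29 w 0.064 F [ 0.5  0.2 -0.1] j [-0.37  0.53 -0.5   1.96  0.37  0.74 -1.35]
tool shift mm [ 0.2 -3.2 61.2] in target-axes mm [ 0.2 -3.1 61.2] turn deg [ 0.1 -0.  -0.2]
```

View pics/b2.png

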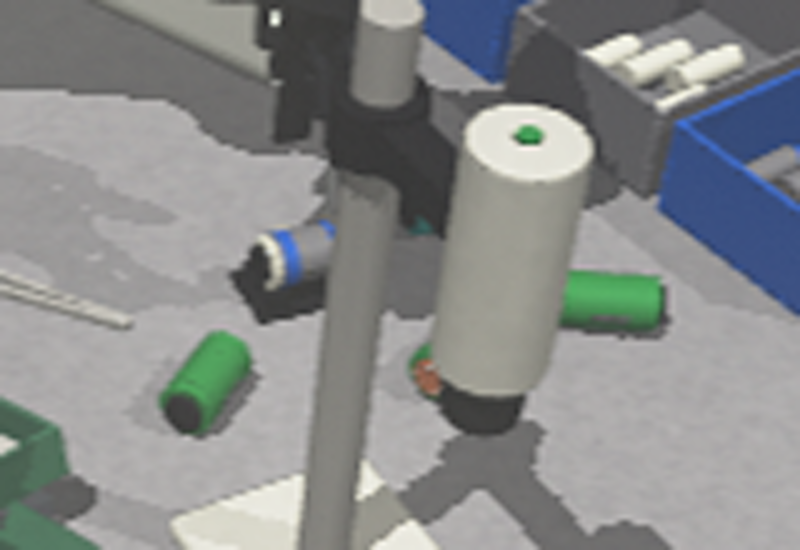

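Emit:
drive_tool([
  {"linear": [0.0005, -0.0025, 0.02], "dr": [0, 0, 0], "jaw": 0.25},
  {"linear": [0, 0, 0.018], "dr": [0, 0, 0], "jaw": 0.25},
  {"linear": [0, 0, 0.008], "dr": [0, 0, 0], "jaw": 0.25},
  {"linear": [0, 0, 0], "dr": [0, 0, 0], "jaw": 0.25},
])

```text
clock: 21.45
tcp_pos: [0.4374, 0.3329, 0.0229]
orientation: [2.486, 1.918, 0.006]
contact_force: [-0.2, -0.5, 0.9]
grip_width: 0.0642
```

```bash
python3 -c "
from h import *
need([.436,.3325,.0095],75.5)"
```

```text
t 21.45 tcp [0.4374 0.3329 0.0229] theta 75.29 w 0.0642 F [-0.2 -0.5  0.9] j [-0.41  0.6  -0.46  1.98  0.43  0.65 -1.4 ]
tool shift mm [-0.7 -1.3 13.4] in target-axes mm [-0.7 -1.2 13.4] turn deg [ 0.2 -0.1 -0.2]
```

Emit:
drive_tool([
  {"linear": [-0.0005, -0.001, 0.008], "dr": [0, 0, 0], "jaw": 0.25},
  {"linear": [0, 0, 0.004], "dr": [0, 0, 0], "jaw": 0.3},
  {"linear": [0, 0, 0.0], "dr": [0, 0, 0], "jaw": 0.5},
  {"linear": [0, 0, 0], "dr": [0, 0, 0], "jaw": 1},
  {"linear": [0, 0, 0], "dr": [0, 0, 0], "jaw": 1},
  {"linear": [0, 0, 0], "dr": [0, 0, 0], "jaw": 1},
  {"linear": [0, 0, 0], "dr": [0, 0, 0], "jaw": 1},
])

```text
clock: 22.32
tcp_pos: [0.437, 0.3332, 0.0112]
orientation: [2.486, 1.917, 0.009]
contact_force: [-0.1, 0.0, -0.9]
grip_width: 0.0285
```

```bash
python3 -c "
from h import *
need([.436,.3325,.0095],75.5)"
```

```text
t 22.32 tcp [0.437  0.3332 0.0112] theta 75.28 w 0.0285 F [-0.1  0.  -0.9] j [-0.42  0.62 -0.45  1.99  0.45  0.63 -1.41]
tool shift mm [-0.9 -0.8  1.7] in target-axes mm [-0.9 -0.8  1.7] turn deg [ 0.3 -0.2 -0.2]
```

Gripped. Lift, turn −19°, and go back by the dogleg.

Emit:
drive_tool([
  {"linear": [0, 0, -0.02], "dr": [0, 0, 0], "jaw": 1},
  {"linear": [0, 0, -0.05], "dr": [0, 0, 0], "jaw": 1},
  {"linear": [0, 0, -0.05], "dr": [0, 0, -9], "jaw": 1},
  {"linear": [0, 0, -0.04], "dr": [0, 0, -9], "jaw": 1},
  {"linear": [0, 0, -0.01], "dr": [0, 0, 0], "jaw": 1},
  {"linear": [0, 0, 0], "dr": [0, 0, 0], "jaw": 1},
])

```text
clock: 23.08
tcp_pos: [0.4354, 0.333, 0.1915]
orientation: [2.144, 2.291, 0.011]
contact_force: [-0.5, 0.1, -1.0]
grip_width: 0.029
```

```bash
python3 -c "
from h import *
need([.605,.0195,.17],94.7)
im=viewer.grab_frame('scene')
cv2.imwrite('pics/b3.png',cv2.resize(im[100:280,200:440],None,fx=3.3,fy=3.3,interpolation=2)[:,:,::-1])"
```

```text
t 23.07 tcp [0.4354 0.333  0.1915] theta 93.78 w 0.029 F [-0.5  0.1 -1. ] j [-0.24  0.38 -0.66  1.87  0.29  0.97 -0.96]
tool shift mm [-324.   148.4   22. ] in target-axes mm [-326.3  143.3   21.5] turn deg [ 0.4 -0.1 -0.9]
```

View pics/b3.png

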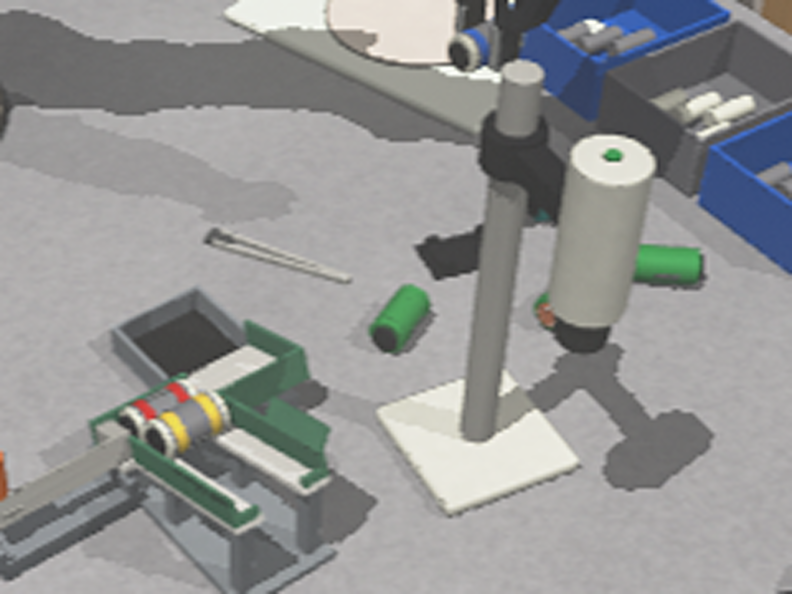

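Emit:
drive_tool([
  {"linear": [-0.03, 0.005, 0], "dr": [0, 0, -0.7], "jaw": 1},
  {"linear": [-0.05, 0, 0.003], "dr": [0, 0, 0], "jaw": 1},
  {"linear": [-0.05, 0, 0.003], "dr": [0, 0, 0], "jaw": 1},
  {"linear": [-0.05, 0, 0.003], "dr": [0, 0, 0], "jaw": 1},
  {"linear": [-0.05, 0.01, 0.003], "dr": [0, 0, 0], "jaw": 1},
  {"linear": [-0.04, 0.03, 0.003], "dr": [0, 0, 0], "jaw": 1},
  {"linear": [-0.01, 0.04, 0.003], "dr": [0, 0, 0], "jaw": 1},
  {"linear": [0, 0.035, 0], "dr": [0, 0, 0], "jaw": 1},
])

```text
clock: 24.12
tcp_pos: [0.5697, 0.0509, 0.1591]
orientation: [-2.134, -2.294, 0.021]
contact_force: [-0.5, 0.5, 0.0]
grip_width: 0.0286
```

```bash
python3 -c "
from h import *
need([.605,.0195,.12],94.7)"
```

```text
t 24.12 tcp [0.5697 0.0509 0.1591] theta 94.12 w 0.0286 F [-0.5  0.5  0. ] j [ 0.22  0.45 -0.53  1.84  0.28  0.95 -0.37]
tool shift mm [-33.7  33.6  38.6] in target-axes mm [-34.2  32.6  39.1] turn deg [-0.9  0.2 -0.6]
```

Emit:
drive_tool([
  {"linear": [-0.014, 0.012, 0.005], "dr": [-0.7, 0.1, -0.5], "jaw": 1},
  {"linear": [-0.01, 0.01, 0.012], "dr": [0, 0, 0], "jaw": 1},
  {"linear": [-0.004, 0.003, 0.01], "dr": [0, 0, 0], "jaw": 1},
  {"linear": [0, 0, 0.005], "dr": [0, 0, 0], "jaw": 1},
  {"linear": [0, 0, 0], "dr": [0, 0, 0], "jaw": 1},
])

```text
clock: 24.75
tcp_pos: [0.5941, 0.0235, 0.1197]
orientation: [-2.126, -2.302, 0.015]
contact_force: [-0.0, -1.4, -0.3]
grip_width: 0.0283
```

```bash
python3 -c "
from h import *
need([.605,.0195,.085],94.7)"
```

```text
t 24.75 tcp [0.5941 0.0235 0.1197] theta 94.55 w 0.0283 F [-0.  -1.4 -0.3] j [ 0.24  0.53 -0.5   1.81  0.32  0.89 -0.33]
tool shift mm [-4.8 11.  34.6] in target-axes mm [-4.9 10.5 34.7] turn deg [-0.7  0.  -0.1]
```

Emit:
drive_tool([
  {"linear": [-0.003, 0.007, 0.006], "dr": [-0.6, 0, 0], "jaw": 1},
  {"linear": [-0.001, 0.002, 0.012], "dr": [0, 0, 0], "jaw": 1},
  {"linear": [0, 0, 0.01], "dr": [0, 0, 0], "jaw": 1},
  {"linear": [0, 0, 0], "dr": [0, 0, 0], "jaw": 1},
])

```text
clock: 25.25
tcp_pos: [0.6037, 0.0208, 0.0904]
orientation: [2.13, 2.309, -0.001]
contact_force: [0.2, 0.4, -0.8]
grip_width: 0.0291
```

```bash
python3 -c "
from h import *
need([.605,.0195,.071],94.7)
im=viewer.grab_frame('scene')
cv2.imwrite('pics/b4.png',cv2.resize(im[195:275,215:315],None,fx=7,fy=7,interpolation=2)[:,:,::-1])"
```

```text
t 25.25 tcp [0.6037 0.0208 0.0904] theta 94.62 w 0.0291 F [ 0.2  0.4 -0.8] j [ 0.22  0.57 -0.48  1.82  0.35  0.84 -0.35]
tool shift mm [-1.4  1.2 19.4] in target-axes mm [-1.4  1.2 19.4] turn deg [-0.   0.  -0.1]
```

View pics/b4.png

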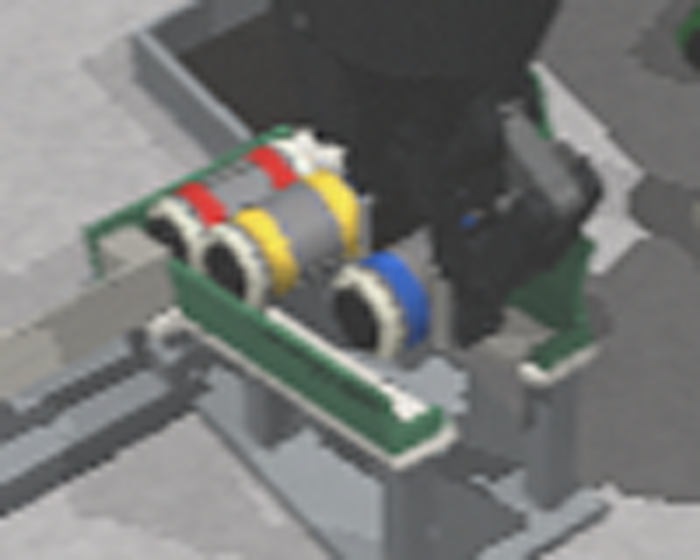

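Emit:
drive_tool([
  {"linear": [-0.001, 0.001, 0.008], "dr": [0, 0, 0], "jaw": 1},
  {"linear": [0, 0, 0.006], "dr": [0, 0, 0], "jaw": 1},
  {"linear": [0, 0, 0.003], "dr": [0, 0, 0], "jaw": 1},
  {"linear": [0, 0, 0.002], "dr": [0, 0, 0], "jaw": 1},
  {"linear": [0, 0, 0.0015], "dr": [0, 0, 0], "jaw": 1},
])

```text
clock: 25.92
tcp_pos: [0.6057, 0.0201, 0.0709]
orientation: [2.129, 2.308, 0.0]
contact_force: [-7.2, -0.8, 20.5]
grip_width: 0.029
```

Contact. Release and lift.

Emit:
drive_tool([
  {"linear": [0, 0, 0], "dr": [0, 0, 0], "jaw": 0.5},
  {"linear": [0, 0, 0], "dr": [0, 0, 0], "jaw": 0.5},
  {"linear": [0, 0, 0], "dr": [0, 0, 0], "jaw": 0.5},
  {"linear": [0, 0, -0.01], "dr": [0, 0, 0], "jaw": 0.5},
  {"linear": [0, 0, -0.02], "dr": [0, 0, 0], "jaw": 0.5},
  {"linear": [0, 0, -0.03], "dr": [0, 0, 0], "jaw": 0.5},
  {"linear": [0, 0, -0.04], "dr": [0, 0, 0], "jaw": 0.5},
  {"linear": [0, 0, 0], "dr": [0, 0, 0], "jaw": 0.5},
])

```text
clock: 26.92
tcp_pos: [0.607, 0.021, 0.1796]
orientation: [2.126, 2.306, 0.006]
contact_force: [-0.4, -0.2, -0.7]
grip_width: 0.0427
```

Emit:
drive_tool([
  {"linear": [0, 0, -0.01], "dr": [0, 0, 0], "jaw": 1},
  {"linear": [0, 0, 0], "dr": [0, 0, 0], "jaw": 1},
])

```text
clock: 27.18
tcp_pos: [0.6068, 0.0209, 0.191]
orientation: [2.126, 2.306, 0.006]
contact_force: [0.2, 0.6, 0.5]
grip_width: 0.0069
```

```bash
python3 -c "
from mag import *
need([.514,-.16,.18],94.7)
im=check('red',(225,200,50,45),.015);check('yellow',(230,205,45,40),.044,im);check('blue',(240,205,45,50),.074,im)
cv2.imwrite('pics/b6.png',cv2.resize(im[190:290,180:315],None,fx=5.5,fy=5.5,interpolation=2)[:,:,::-1])"
```

```text
t 27.18 tcp [0.6068 0.0209 0.191 ] theta 94.65 w 0.0069 F [0.2 0.6 0.5] j [ 0.26  0.46 -0.53  1.74  0.27  1.01 -0.28]
tool shift mm [-172.7 -107.2   10.5] in target-axes mm [-172.7 -107.3   11. ] turn deg [ 0.4  0.1 -0.1]
red [(21, array([243.7, 223.5])), (20, array([253.6, 218.3]))]
red offset mag mm x,y [-11.2   2.7] axis rel mag-y deg -0.42734061724004846 a 0.013926648177692125
yellow [(23, array([251.9, 227.2])), (18, array([262. , 221.8]))]
yellow offset mag mm x,y [-10.1   6.1] axis rel mag-y deg -0.2017544801035882 a 0.014048616907124932
blue [(39, array([259.3, 234.7])), (33, array([269.5, 228.9]))]
blue offset mag mm x,y [-2.4  0.8] axis rel mag-y deg 1.0197246371375428 a 0.014103101459100997
```

View pics/b6.png

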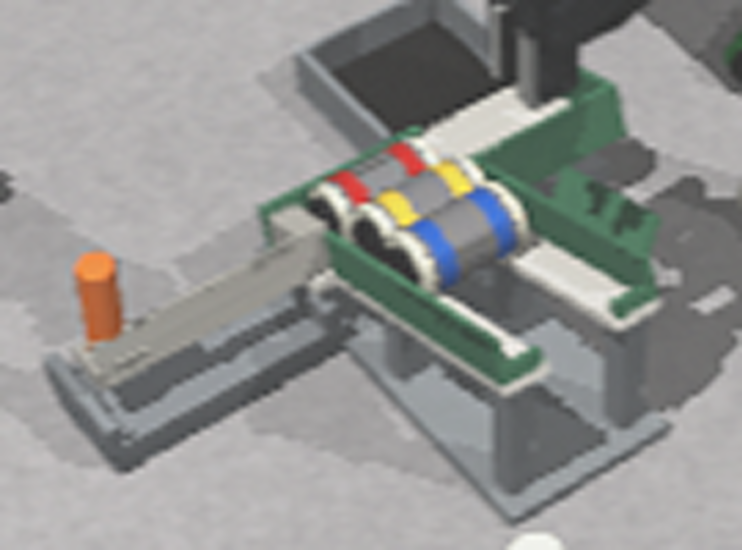

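All three are loaded in order: red, yellow, blue, with caps towards the slide. Occlusion biases the x readings of the two rear ones. Next I'll refine the grip post position.

Run:
```python
from h import *
ms={}
for v,(x,y,w,h),img in(("scene",(180,225,40,40),None),("top",(355,210,30,30),None)):
    im=viewer.grab_frame(v) if v=="scene" else cv2.imread("pics/top0.png")[:,:,::-1]
    c=cv2.cvtColor(np.ascontiguousarray(im[y:y+h,x:x+w]),cv2.COLOR_RGB2HSV);m=((c[...,0]<20)&(c[...,1]>130)).astype(np.uint8)
    M=cv2.moments(m,True);ms[v]=(np.array([M['m10']/M['m00']+x,M['m01']/M['m00']+y]),M['m00'])
print(ms)
th=np.linspace(0,2*np.pi,40)
def cen(v,p):
    P=np.array([[p[0]+.008*np.cos(t),p[1]+.008*np.sin(t),p[2]+z] for t in th for z in(-.027,.02)])
    h=cv2.convexHull(proj(v,P).astype(np.float32));M=cv2.moments(h);return np.array([M['m10']/M['m00'],M['m01']/M['m00']]),M['m00']
r=least_squares(lambda p:np.r_[cen("scene",p)[0]-ms["scene"][0],cen("top",p)[0]-ms["top"][0]],[.514,-.122,.073],x_scale=.01,diff_step=1e-3)
print(r.x,r.fun,cen("scene",r.x)[1],cen("top",r.x)[1])
need([r.x[0],r.x[1],.18],94.7)
```

```text
{'scene': (array([197.60784314, 243.40196078]), 102.0), 'top': (array([369.45614035, 226.01754386]), 57.0)}
[ 0.51512124 -0.12231522  0.07981983] [-1.54032302e-03 -8.03304772e-07 -1.40149711e-03 -6.77822538e-04] 143.91931660205591 77.48262435942888
t 27.27 tcp [0.6059 0.0206 0.1895] theta 94.64 w 0.0005 F [ 0.4 -0.  -0.9] j [ 0.26  0.46 -0.53  1.74  0.27  1.01 -0.28]
tool shift mm [-135.1 -102.1    9.3] in target-axes mm [-135.  -102.2    9.5] turn deg [ 0.2  0.1 -0.1]
```

Emit:
drive_tool([
  {"linear": [-0.03, -0.023, 0], "dr": [0, 0, 0], "jaw": 0.4},
  {"linear": [-0.045, -0.034, 0], "dr": [0, 0, 0], "jaw": 0.4},
  {"linear": [-0.035, -0.026, 0], "dr": [0, 0, 0], "jaw": 0.4},
  {"linear": [-0.018, -0.014, 0], "dr": [0, 0, 0], "jaw": 0.4},
  {"linear": [0, 0, 0], "dr": [0, 0, 0], "jaw": 0.4},
], force=20)

```text
clock: 27.9
tcp_pos: [0.5146, -0.1178, 0.1846]
orientation: [-2.125, -2.308, 0.002]
contact_force: [-0.1, -0.0, -0.6]
grip_width: 0.0513
```

```bash
python3 -c "
from h import *
need([.5148,-.1222,.11],94.7)"
```

```text
t 27.9 tcp [ 0.5146 -0.1178  0.1846] theta 94.72 w 0.0513 F [-0.1 -0.  -0.6] j [ 0.54  0.34 -0.52  1.92  0.2   0.94  0.  ]
tool shift mm [-4.6  0.1 74.6] in target-axes mm [-4.4 -0.2 74.6] turn deg [-0.2 -0.1  0. ]
```

Emit:
drive_tool([
  {"linear": [-0.004, 0, 0.02], "dr": [0, 0, 0], "jaw": 0.4},
  {"linear": [0, 0, 0.025], "dr": [0, 0, 0], "jaw": 0.4},
  {"linear": [0, 0, 0.02], "dr": [0, 0, 0], "jaw": 0.4},
  {"linear": [0, 0, 0], "dr": [0, 0, 0], "jaw": 0.4},
])

```text
clock: 28.4
tcp_pos: [0.5171, -0.1166, 0.1171]
orientation: [-2.119, -2.312, -0.002]
contact_force: [0.6, -0.2, 0.7]
grip_width: 0.051
```

```bash
python3 -c "
from h import *
need([.5148,-.1222,.060],94.7)
a=viewer.grab_frame('scene')[200:280,160:240];b=viewer.grab_frame('top')[190:270,330:410]
cv2.imwrite('pics/f1.png',cv2.resize(np.hstack([a,b]),(800,400),interpolation=2)[:,:,::-1])"
```

```text
t 28.4 tcp [ 0.5171 -0.1166  0.1171] theta 94.99 w 0.051 F [ 0.6 -0.2  0.7] j [ 0.5   0.43 -0.49  1.97  0.27  0.8  -0.05]
tool shift mm [-5.7 -2.6 57. ] in target-axes mm [-5.4 -2.7 57.1] turn deg [-0.2 -0.3  0.3]
```

View pics/f1.png

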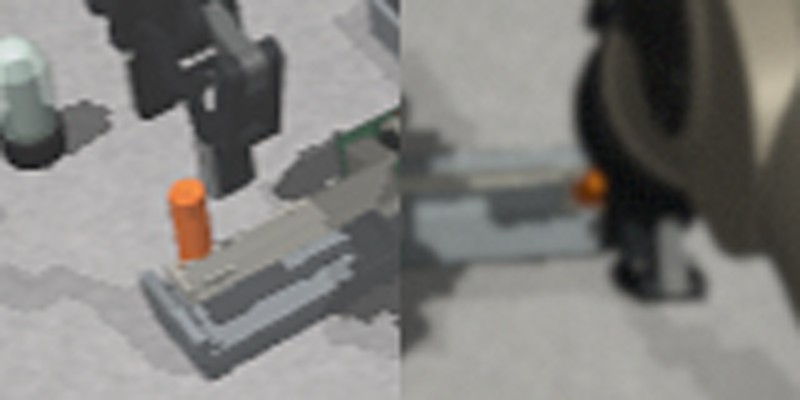

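Emit:
drive_tool([
  {"linear": [-0.0045, -0.002, 0.008], "dr": [0, 0, 0], "jaw": 0.4},
  {"linear": [-0.001, 0, 0.0], "dr": [0, 0, 0], "jaw": 0.4},
  {"linear": [0, 0, 0.0], "dr": [0, 0, 0], "jaw": 0.4},
])

```text
clock: 28.88
tcp_pos: [0.5182, -0.1228, 0.112]
orientation: [-2.122, -2.316, -0.007]
contact_force: [-0.2, 0.4, 0.2]
grip_width: 0.0509
```

```bash
python3 -c "
from h import *
need([.5148,-.1222,.060],94.7)"
```

```text
t 28.88 tcp [ 0.5182 -0.1228  0.112 ] theta 94.99 w 0.0509 F [-0.2  0.4  0.2] j [ 0.51  0.44 -0.49  1.98  0.28  0.79 -0.05]
tool shift mm [ 0.7 -3.5 52. ] in target-axes mm [ 0.9 -3.3 52. ] turn deg [ 0.2 -0.2  0.3]
```

Emit:
drive_tool([
  {"linear": [0, -0.003, 0.015], "dr": [0, 0, 0], "jaw": 0.4},
  {"linear": [0, 0, 0.015], "dr": [0, 0, 0], "jaw": 0.4},
  {"linear": [0, 0, 0.01], "dr": [0, 0, 0], "jaw": 0.4},
  {"linear": [0, 0, 0.0], "dr": [0, 0, 0], "jaw": 0.4},
])

```text
clock: 29.38
tcp_pos: [0.5145, -0.123, 0.0687]
orientation: [-2.122, -2.315, -0.006]
contact_force: [0.6, 0.2, -0.2]
grip_width: 0.0509
```

```bash
python3 -c "
from h import *
need([.5148,-.1222,.060],94.7)
a=viewer.grab_frame('scene')[200:280,150:250]
cv2.imwrite('pics/f2.png',cv2.resize(a,None,fx=7,fy=7,interpolation=2)[:,:,::-1])"
```

```text
t 29.38 tcp [ 0.5145 -0.123   0.0687] theta 94.98 w 0.0509 F [ 0.6  0.2 -0.2] j [ 0.48  0.5  -0.46  2.01  0.33  0.7  -0.09]
tool shift mm [0.7 0.3 8.7] in target-axes mm [0.8 0.3 8.7] turn deg [ 0.1 -0.2  0.3]
```

View pics/f2.png

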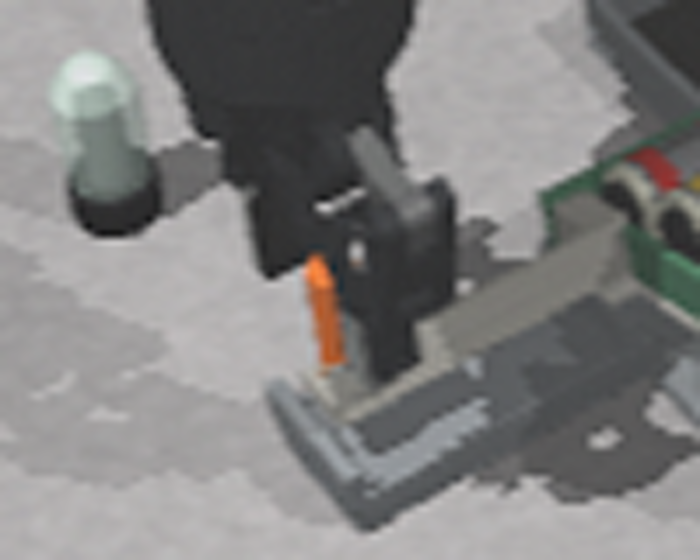

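Emit:
drive_tool([
  {"linear": [0.0005, 0, 0.005], "dr": [0, 0, 0], "jaw": 0.5},
  {"linear": [0, 0, 0], "dr": [0, 0, 0], "jaw": 0.6},
  {"linear": [0, 0, 0], "dr": [0, 0, 0], "jaw": 1},
  {"linear": [0, 0, 0], "dr": [0, 0, 0], "jaw": 1},
  {"linear": [0, 0, 0], "dr": [0, 0, 0], "jaw": 1},
])

```text
clock: 30.05
tcp_pos: [0.5146, -0.1225, 0.0646]
orientation: [-2.123, -2.316, -0.006]
contact_force: [1.3, 0.6, -2.6]
grip_width: 0.0154
```

Gripped the post (15.4 mm). Now I'll push along tool +x in moderate rows.

Emit:
drive_tool([
  {"linear": [0.006, 0, 0], "dr": [0, 0, 0], "jaw": 1},
  {"linear": [0.01, 0, 0], "dr": [0, 0, 0], "jaw": 1},
  {"linear": [0.01, 0, 0], "dr": [0, 0, 0], "jaw": 1},
  {"linear": [0.01, 0, 0], "dr": [0, 0, 0], "jaw": 1},
])

```text
clock: 30.55
tcp_pos: [0.5117, -0.0868, 0.0647]
orientation: [2.124, 2.312, 0.005]
contact_force: [0.9, -3.2, -1.3]
grip_width: 0.0151
```

```bash
python3 -c "
from h import *
need([.5085,-.0475,.064],94.7)
a=viewer.grab_frame('scene')[180:280,180:310]
cv2.imwrite('pics/f3.png',cv2.resize(a,None,fx=5.5,fy=5.5,interpolation=2)[:,:,::-1])"
```

```text
t 30.55 tcp [ 0.5117 -0.0868  0.0647] theta 94.84 w 0.0151 F [ 0.9 -3.2 -1.3] j [ 0.42  0.49 -0.46  2.04  0.34  0.68 -0.17]
tool shift mm [39.4  0.1  0.7] in target-axes mm [39.4  0.   0.7] turn deg [ 0.2 -0.   0.1]
```

View pics/f3.png

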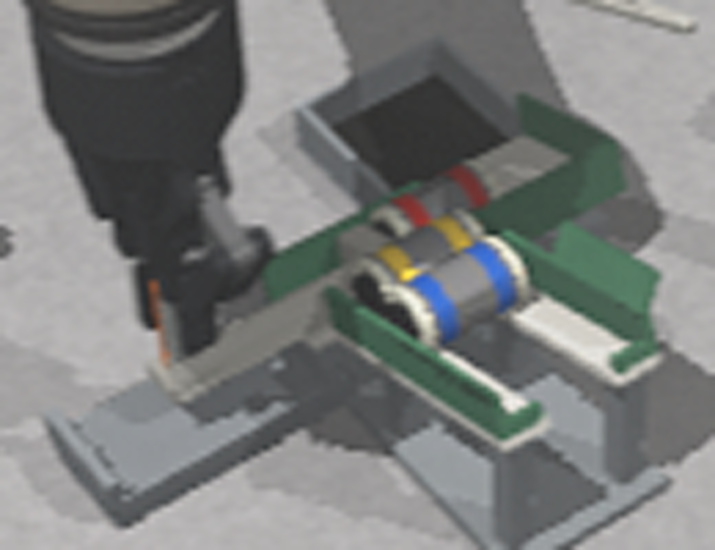

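Emit:
drive_tool([
  {"linear": [0.008, 0, 0], "dr": [0, 0, 0], "jaw": 1},
  {"linear": [0.008, 0, 0], "dr": [0, 0, 0], "jaw": 1},
  {"linear": [0.008, 0, 0], "dr": [0, 0, 0], "jaw": 1},
  {"linear": [0.006, 0, 0], "dr": [0, 0, 0], "jaw": 1},
])

```text
clock: 31.1
tcp_pos: [0.5089, -0.0525, 0.0647]
orientation: [2.122, 2.315, 0.006]
contact_force: [0.8, -2.7, -2.3]
grip_width: 0.0153
```

```bash
python3 -c "
from h import *
need([.5085,-.0475,.064],94.7)
a=viewer.grab_frame('scene')[180:280,180:310]
cv2.imwrite('pics/f4.png',cv2.resize(a,None,fx=5.5,fy=5.5,interpolation=2)[:,:,::-1])"
```

```text
t 31.1 tcp [ 0.5089 -0.0525  0.0647] theta 94.98 w 0.0153 F [ 0.8 -2.7 -2.3] j [ 0.36  0.48 -0.46  2.05  0.34  0.67 -0.24]
tool shift mm [5.  0.1 0.7] in target-axes mm [5.  0.  0.7] turn deg [ 0.2 -0.1  0.3]
```

View pics/f4.png

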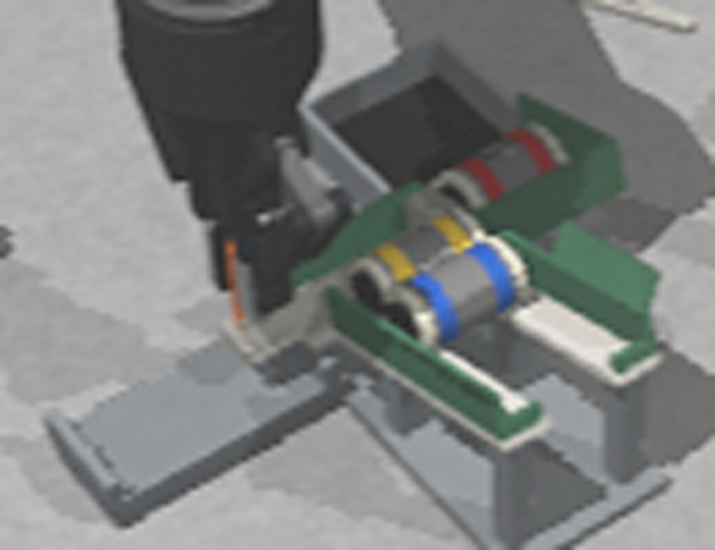

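Now push to the end stop until the force rises.

Emit:
drive_tool([
  {"linear": [0.005, 0, 0], "dr": [0, 0, 0], "jaw": 1},
  {"linear": [0.005, 0, 0], "dr": [0, 0, 0], "jaw": 1},
  {"linear": [0.004, 0, 0], "dr": [0, 0, 0], "jaw": 1},
])

```text
clock: 31.52
tcp_pos: [0.5084, -0.0477, 0.0647]
orientation: [2.125, 2.302, -0.006]
contact_force: [3.0, -10.9, -3.7]
grip_width: 0.0151
```

Emit:
drive_tool([
  {"linear": [0.004, 0, 0], "dr": [0, 0, 0], "jaw": 1},
  {"linear": [0.004, 0, 0], "dr": [0, 0, 0], "jaw": 1},
])

```text
clock: 31.78
tcp_pos: [0.5084, -0.0477, 0.0647]
orientation: [2.129, 2.29, -0.015]
contact_force: [2.2, -11.4, -2.7]
grip_width: 0.015
```

```bash
python3 -c "
from h import *
need([.5085,-.0475,.064],94.7)
a=viewer.grab_frame('scene')[180:280,180:310]
cv2.imwrite('pics/f5.png',cv2.resize(a,None,fx=5.5,fy=5.5,interpolation=2)[:,:,::-1])"
```

```text
t 31.77 tcp [ 0.5084 -0.0477  0.0647] theta 94.16 w 0.015 F [  2.2 -11.4  -2.7] j [ 0.32  0.48 -0.45  2.06  0.35  0.67 -0.29]
tool shift mm [0.2 0.1 0.7] in target-axes mm [0.2 0.1 0.7] turn deg [ 0.2  1.  -0.5]
```

View pics/f5.png

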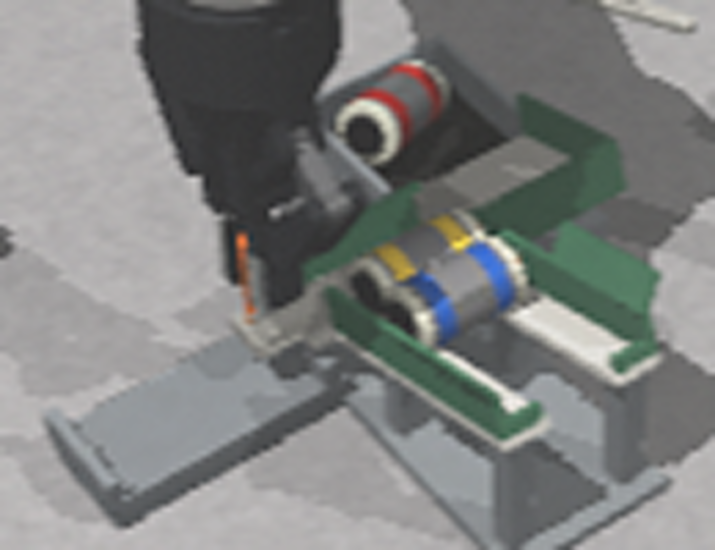

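The slide is at its stop (75 mm travelled, force rose to 11 N) and red is in the tray. Release and lift.

Emit:
drive_tool([
  {"linear": [0, 0, 0], "dr": [0, 0, 0], "jaw": 1},
  {"linear": [0, 0, 0], "dr": [0, 0, 0], "jaw": 0.6},
  {"linear": [0, 0, 0], "dr": [0, 0, 0], "jaw": 0.6},
  {"linear": [0, 0, 0], "dr": [0, 0, 0], "jaw": 0.6},
  {"linear": [0, 0, -0.015], "dr": [0, 0, 0], "jaw": 0.6},
  {"linear": [0, 0, -0.03], "dr": [0, 0, 0], "jaw": 0.6},
  {"linear": [0, 0, -0.04], "dr": [0, 0, 0], "jaw": 0.6},
  {"linear": [0, 0, -0.03], "dr": [0, 0, 0], "jaw": 0.6},
])

```text
clock: 32.83
tcp_pos: [0.507, -0.0427, 0.1844]
orientation: [2.129, 2.295, -0.014]
contact_force: [0.7, 0.1, 0.3]
grip_width: 0.0339
```

Emit:
drive_tool([
  {"linear": [-0.05, 0, -0.01], "dr": [0, 0, 0], "jaw": 0.6},
  {"linear": [-0.05, 0, 0], "dr": [0, 0, 0], "jaw": 0.6},
  {"linear": [-0.05, 0, 0], "dr": [0, 0, 0], "jaw": 0.6},
  {"linear": [-0.03, 0, 0], "dr": [0, 0, 0], "jaw": 0.6},
  {"linear": [0, 0, 0], "dr": [0, 0, 0], "jaw": 0.6},
  {"linear": [0, 0, 0], "dr": [0, 0, 0], "jaw": 0.6},
])

```text
clock: 33.58
tcp_pos: [0.5249, -0.2243, 0.2082]
orientation: [2.114, 2.293, -0.001]
contact_force: [0.5, 0.6, 0.9]
grip_width: 0.0343
```

```bash
python3 -c "
from mag import *
need([.5085,-.0475,.064],94.7)
f=viewer.grab_frame('scene');t=viewer.grab_frame('top')
f2=viewer.grab_frame('scene');print('motion',np.abs(f.astype(int)-f2).max())
o=bands(t,'red',(250,240,60,60));print(o);q=np.load('q.npy')
r,e=fitcart(o[0][1],o[1][1],'top',.021);print('red',r)
check('yellow',(230,205,45,40),.044,f);check('blue',(240,205,45,50),.074,f)
print('tray mid top',onz('top',(277,272),.006))
a=cv2.resize(f[175:275,185:310],(500,400),interpolation=2);b=cv2.resize(t[165:300,250:390],(300,290),interpolation=2)
o=np.zeros((400,800,3),np.uint8);o[:,:500]=a;o[:290,500:]=b
cv2.imwrite('pics/f6.png',o[:,:,::-1])"
```

```text
t 33.58 tcp [ 0.5249 -0.2243  0.2082] theta 94.64 w 0.0343 F [0.5 0.6 0.9] j [ 0.65  0.36 -0.45  1.83  0.19  0.98  0.2 ]
tool shift mm [179.9  -4.1 141.2] in target-axes mm [177.6  -1.8 144.2] turn deg [ 0.8  1.  -0.1]
motion 71
[(np.int32(40), array([271.25, 267.  ])), (np.int32(37), array([282.78378378, 262.89189189]))]
red [0.42997892 0.077885   1.92906388 0.01369179]
yellow [(20, array([251.6, 227.3])), (19, array([261.7, 221.7]))]
yellow offset mag mm x,y [-10.5   5.4] axis rel mag-y deg 1.0178792358205015 a 0.014259605157169944
blue [(36, array([269.1, 228.8])), (34, array([258.8, 234.3]))]
blue offset mag mm x,y [-3.9  0.7] axis rel mag-y deg -0.897742882089247 a 0.013994444301659609
tray mid top [0.41476782 0.07743133 0.006     ]
```

View pics/f6.png

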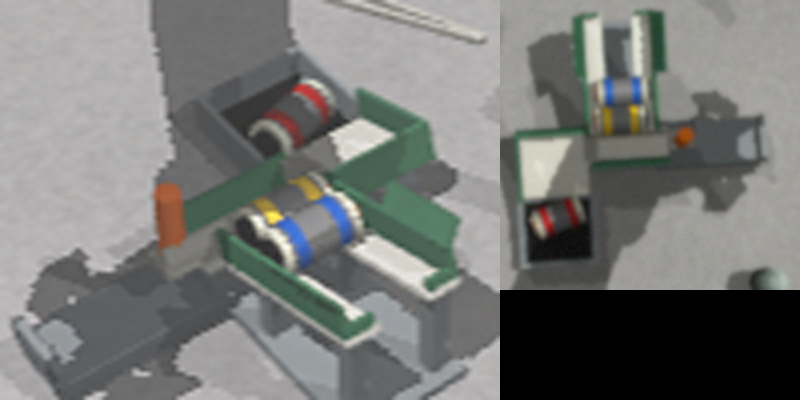

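Emit:
drive_tool([
  {"linear": [0, 0, 0], "dr": [0, 0, 0], "jaw": 0.6},
  {"linear": [0, 0, 0], "dr": [0, 0, 0], "jaw": 0.6},
  {"linear": [0, 0, 0], "dr": [0, 0, 0], "jaw": 0.6},
  {"linear": [0, 0, 0], "dr": [0, 0, 0], "jaw": 0.6},
  {"linear": [0, 0, 0], "dr": [0, 0, 0], "jaw": 0.6},
  {"linear": [0, 0, 0], "dr": [0, 0, 0], "jaw": 0.6},
  {"linear": [0, 0, 0], "dr": [0, 0, 0], "jaw": 0.6},
  {"linear": [0, 0, 0], "dr": [0, 0, 0], "jaw": 0.6},
])

```text
clock: 34.72
tcp_pos: [0.525, -0.2218, 0.2078]
orientation: [2.11, 2.298, -0.001]
contact_force: [0.4, 0.1, -0.3]
grip_width: 0.0339
```

```bash
python3 -c "
from mag import *
for i in range(5):
    t=viewer.grab_frame('top')
    o=sorted(bands(t,'red',(250,240,60,60)),key=lambda k:k[1][0]);r,e=fitcart(o[0][1],o[1][1],'top',.021);print('red',np.round(r,4))
    for c,s in(('yellow',.044),('blue',.074)):
        o=sorted(bands(t,c,(285,180,50,60)),key=lambda k:k[1][0])[:2]
        q=np.load('q.npy');C=W(q,s,0,.015);r,e=fitcart(o[0][1],o[1][1],'top',C[2]);d=r[:2]-C[:2];print(c,np.round(d*1e3,1),np.round(r[2],3))
im=viewer.grab_frame('scene')
cv2.imwrite('pics/f7.png',im[:,:,::-1])"
```

```text
red [0.4299 0.078  1.922  0.0137]
yellow [-0.5  1.8] 1.684
blue [-0.3 -1.9] 1.647
red [0.4299 0.078  1.922  0.0137]
yellow [-0.3  1.7] 1.674
blue [-0.3 -1.9] 1.647
red [0.4302 0.078  1.9367 0.0138]
yellow [-0.4  1.7] 1.664
blue [-0.3 -1.9] 1.647
red [0.43   0.0779 1.9257 0.0137]
yellow [-0.2  1.7] 1.646
blue [-0.1 -1.9] 1.631
red [0.4299 0.078  1.922  0.0137]
yellow [-0.4  1.7] 1.682
blue [-0.1 -1.8] 1.633
```

View pics/f7.png

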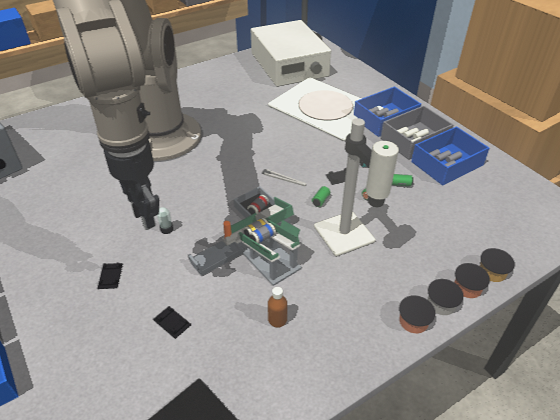

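Everything is at rest. Red is in the tray, yellow and blue are within 2 mm of their places, and the flask (277,308), valve (166,222), tweezers (284,177) and microscope haven't moved. Handing in.

```bash
python3 -c "
from bench import job
print(job.hand_in())"
```

```text
the job is handed in; nothing more can be done
None
```

I loaded red, then yellow, then blue at the high end, pins towards the tray. I then gripped the feed slide by its orange post and pushed it to the end stop, let go and backed off. I handed in at about 35 s; no verdict is reported.

**Last checks**
- **Slide:** it moved 75 mm and stopped with about 11 N of resistance.
- **Red:** it lies still in the tray, about 15 mm from the tray's middle along x and 1 mm along y.
- **Yellow and blue:** the top camera puts both within about 2 mm of second and third place, in order and at rest. The black caps face the slide, so the pins face the tray.
- **Other objects:** by eye, the flask, valve, tweezers and microscope had not moved.

**Disagreements**
- **Scene camera:** its band fits put yellow about 10 mm and blue 2–4 mm low along the chute. The cartridge in front hides part of yellow's bands, so I trusted the top camera for it.
- **Red in the pocket:** before the push, and before anything hid it, the scene camera put red about 5 mm low. It was resting against the front wall, so I took this as error in my magazine estimate.
- **Frame comparison:** two scene frames taken back to back differed at some pixels. The repeat position measurements then stayed constant.

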